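# Line up the window display by height

## Robot

A 6-joint arm with a two-finger parallel gripper is mounted at the origin on a cart in front of the work surface, level with it; the furniture and walls round the work are solid. World frame = base frame: x ahead of the robot, y to its left, z up, the work surface at z = 0. Lengths are in m, angles in rad, forces in N, time in s.
With the tool pointing down it reaches from about 0.25 to 0.85 m from the base axis. Payload 12.5 kg.
Tool frame: the origin (TCP) lies at the very end of the fingers, on their centre line; the grasp point (between the pads) lies 19 mm behind it; z points along the fingers, y is the direction in which the jaws open and shut (so a half turn about z gives the same grasp; the last joint's range is limited). The gripper opens to 93 mm and grips with 3 to 60 N. Pads are 15 mm wide; open, the fingers measure 128 mm over their backs; the gripper's body (75 mm by 188 mm) begins 65 mm behind the grasp point.
Start: joints at [-1.284, 0.351, 1.652, -0, 1.139, -0.085], TCP at [0.2, -0.512, 0.219] pointing down, gripper open.
Joint ranges: [-2.75, 2.75], [-0.79, 2.1], [0.01, 2.65], [-1.57, 4.71], [0.07, 3.14], [-2.87, 2.87]. Speed limits (rad/s): [2.22, 2.22, 2.79, 3.14, 3.14, 3.14].

## Interface

Orientations are given as [roll, pitch, yaw] about the fixed x, y, z axes, in that order (R = Rz(yaw) Ry(pitch) Rx(roll)).
In Python, from cell import arm, vision, ticket gives the robot as it stands. The module is installed in compiled form; this text tells all that it offers.
- The arm moves only by the shell command python3 -m handwheel 'ROWS' [FORCE]. ROWS is JSON, a list of rows, each an object with "claw": the opening, from 0 (shut) to 1 (fully open); "xyz": the shift along the tool's x, y, z in units of 25 mm (1.0 is 25 mm), a list of three; "rotation": the turn, a rotation vector about the tool's x, y, z in units of 6 degrees (1.0 is 6 degrees), a list of three. In form: [{"claw": claw, "xyz": [tx, ty, tz], "rotation": [wx, wy, wz]}, ...]. A call has 1 to 8 rows; each row is the pose to reach, as a shift and turn from the pose measured when the call began, along the tool's axes at that moment; what a row does not reach only later rows make up. A row lasts 1/10 s, in which the tool goes at most 50 mm and 8.59 degrees, less where a joint would pass 70% of its speed; a pose out of reach is approached as far as the arm can. A call with a gripper value outside its range is refused whole. The fingers move at their own pace and stop on an object; FORCE is the grip in N (left out, the last holds). Time passes only in rows, so rows that repeat a pose let the fingers close. It gives the time, the measured TCP pose, the force and the opening at its end, in the units of the state.
- arm.read_state(): the state, without advancing time (a new reading comes with each control period).
- vision.read_camera(name): name is "scene" or "side" or "wrist"; returns a dict with "image" (384x512x3 uint8, red, green, blue), "fx", "fy", "cx", "cy" (pixels), "k1" (the pictures are not rectified: a ray, as slopes to the right and down, at radius r is drawn at 1 + k1 r^2 times it, then the intrinsics apply), "rvec" (rotation vector, rad) and "tvec" (3), from world to camera coordinates, as OpenCV has them; the wrist camera has in their place "tool_from_camera" (4x4, takes a point from camera to tool coordinates, whose origin is the TCP and whose axes are the flange's). Camera axes: x right, y down, z forward; pixel columns grow to the right and rows downward; lengths in m; the calibration is good to about 2 mm. A picture is of the moment at which its call begins: read the wrist's pose just before it. There is no depth.
- ticket.close_job(): hands the job in, once; it reports no verdict.
Trained networks look in the newest picture that a camera, given by its name, has taken for a name from the list of things; names that differ only in an ending like _2 or _b are one class to them, and where a whole thing is asked for, a point or a joint stands for the part that bears it (a point fixed in the world has none). Each returns a list of dicts, best first, with "p" (0 to 1); they miss things now and then, are a little off and sometimes report something else, mostly with a low value. They report only what shows in the picture. A call takes as long as a camera call. They do not tell look-alikes from the thing itself.
- vision.outline_of(camera, label): "mask" (384x512 bool, what is visible of it) and "rect" ([centre column, centre row, width, height] in pixels, round what is visible of it).
The state is a dict: "time_s": time; "qpos": joint angles; "dq": joint speeds; "joint_efforts": joint torques, N m; "tcp_pos": TCP position; "ee_rot": TCP orientation; "force": force on the tool from outside, world axes, zero at the start; "wrist_torque": the same for the moment, N m; "finger_gap": finger opening in m.
Only numpy, scipy, OpenCV 4.12 (cv2) and the standard library are available. Lean on these libraries where they do the work, as an engineer would, in place of code of your own. Each camera call takes 0.05 s, during which the arm holds its last target. There are 200 camera calls.

## Task

Stand the four goods (the tin, the two jars and the bottle) upright on the four cork coasters of the display board, one in the middle of each coaster, so that the row rises steadily in height from the ribbon roll at one end of the board to the cocoa pod at the other: lowest next to the ribbon roll, tallest next to the cocoa pod. Do not knock any of the goods over, and leave the ribbon roll and the cocoa pod where they lie.

Things in the scene. Friction and masses are not known exactly. Their poses are not given: they have to be found in the camera images.
- pastille_tin: Low round tin with a wide lid, 36 mm high; the lid (upper 12 mm) is 70 mm across, the body below it 68 mm. Loose, stands on the bench like the other goods, left or right of a roll of tape (95 mm across, 48 mm high, not to be moved) in the middle of the bench front. Its origin is the centre of its underside, z axis up.
- disc_jar: Small round jar with brown discs inside and a pale screw lid, 87 mm high; 62 mm across the glass, 63 mm at the lid (upper 12 mm). Loose, stands on the bench, 0.22 kg give or take. Its origin is the centre of its underside, z axis up.
- sweet_jar: Larger round jar with white marshmallows inside and a pale screw lid, 107 mm high; 68 mm across the glass, 69 mm at the lid (upper 12 mm). Loose, stands on the bench, 0.28 kg give or take. Its origin is the centre of its underside, z axis up.
- juice_bottle: Small round bottle of an orange-brown drink with a pale cap, 165 mm high; 62 mm across its straight body, which reaches to about 100 mm above the foot. Loose, stands on the bench, 0.32 kg give or take. Its origin is the centre of its underside, z axis up.
- coaster_1: Flat round cork coaster, 78 mm across, 5 mm thick, the leftmost (largest y, seen from the robot) of four in a straight row about 92 mm apart (+-10), fixed on a dark wooden display board (86 x 380 x 12 mm, fixed, its long side left to right, turned up to 0.1 rad). Origin: centre of its underside, 12 mm above the bench; its top is 5 mm higher. Things in the row stand only 15 to 35 mm apart.
- coaster_2: Flat round cork coaster, 78 mm across, 5 mm thick, the second from the left of four in a straight row about 92 mm apart (+-10), fixed on a dark wooden display board (86 x 380 x 12 mm, fixed, its long side left to right, turned up to 0.1 rad). Origin: centre of its underside, 12 mm above the bench; its top is 5 mm higher. Things in the row stand only 15 to 35 mm apart.
- coaster_3: Flat round cork coaster, 78 mm across, 5 mm thick, the third from the left of four in a straight row about 92 mm apart (+-10), fixed on a dark wooden display board (86 x 380 x 12 mm, fixed, its long side left to right, turned up to 0.1 rad). Origin: centre of its underside, 12 mm above the bench; its top is 5 mm higher. Things in the row stand only 15 to 35 mm apart.
- coaster_4: Flat round cork coaster, 78 mm across, 5 mm thick, the rightmost (smallest y) of four in a straight row about 92 mm apart (+-10), fixed on a dark wooden display board (86 x 380 x 12 mm, fixed, its long side left to right, turned up to 0.1 rad). Origin: centre of its underside, 12 mm above the bench; its top is 5 mm higher. Things in the row stand only 15 to 35 mm apart.
- cocoa_pod: Brown ribbed cocoa pod, about 62 mm wide, 177 mm long and 50 mm high, lying on the bench just beyond one end of the board (either end), its length (y axis) in line with the row. Loose; marks the tall end. Origin: about its middle, at the underside.
- ribbon_roll: Flat reel of pink ribbon with pale sides, 25 mm high, reel about 70 mm across with a loose ribbon end, lying on the bench beyond the other end of the board. Loose; marks the low end. Origin: at the underside, the middle of reel and ribbon end together; the reel's own centre is at about x = 11, y = 23 mm in its frame.
Things that resemble listed ones, but are neither listed nor needed, are in the scene too. What is shaped like the juice_bottle but turquoise is not meant.

How it is judged:
By the outcome, as a careful person would: the job done as asked, in the order asked, and still so for the second after the job is handed in, with the robot touching nothing.
It also fails if it takes over 115 s, if anything falls off the work surface, if the arm or the gripper's body presses on something with over 40 N, if the wrist force passes 120 N, or if a joint passes its speed limit or range.

## Working session

There is one attempt and no reset: what is moved stays moved. The work goes in short steps, Python scripts to look and compute and a shell command to move; the robot and the scene stay as the last step left them, time stands still between calls to the robot, and variables do not carry over. Pictures are saved under pics/ and viewed, about 12 in all and at most 16, crops included, and the job is handed in when it is done.

```bash
mkdir -p pics; python3 - <<'E'
from cell import arm, vision
import cv2, numpy as np
s=arm.read_state(); print({k:np.round(v,3).tolist() for k,v in s.items()})
for c in ("scene","side"):
    r=vision.read_camera(c); cv2.imwrite(f"pics/{c}0.png",cv2.resize(r["image"][:,:,::-1],(768,576)))
    print(c,{k:np.round(v,4).tolist() for k,v in r.items() if k!="image"})
    for n in "pastille_tin disc_jar sweet_jar juice_bottle coaster_1 cocoa_pod ribbon_roll".split():
        print(n,[(round(float(d["p"]),2),np.round(d["rect"]).astype(int).tolist()) for d in vision.outline_of(c,n)])
E
```

```text
{'time_s': 0.0, 'qpos': [-1.284, 0.351, 1.652, -0.0, 1.139, -0.085], 'dq': [-0.001, 0.002, -0.001, 0.0, -0.0, -0.002], 'joint_efforts': [-0.0, -49.733, -28.526, 0.07, 0.026, -0.0], 'tcp_pos': [0.2, -0.512, 0.218], 'ee_rot': [-3.14, -0.0, 0.372], 'force': [0.085, 0.104, -0.012], 'wrist_torque': [0.024, -0.023, 0.041], 'finger_gap': 0.093}
scene {'fx': 460.0876, 'fy': 460.0876, 'cx': 252.7105, 'cy': 186.713, 'k1': -0.1595, 'rvec': [1.1484, -2.327, 1.0252], 'tvec': [0.3183, 0.3247, 0.9628]}
pastille_tin [(0.91, [232, 253, 30, 31])]
disc_jar [(0.46, [316, 185, 12, 24])]
sweet_jar [(0.46, [231, 251, 30, 31])]
juice_bottle [(0.87, [117, 214, 30, 58]), (0.7, [173, 266, 32, 66])]
coaster_1 [(0.93, [249, 190, 29, 20]), (0.89, [274, 174, 24, 22]), (0.86, [198, 220, 31, 21]), (0.7, [224, 205, 34, 22])]
cocoa_pod [(0.72, [150, 248, 62, 42])]
ribbon_roll [(0.75, [308, 156, 32, 20])]
side {'fx': 428.3819, 'fy': 428.3819, 'cx': 256.2455, 'cy': 195.1071, 'k1': -0.0322, 'rvec': [0.4382, -2.86, 0.992], 'tvec': [0.4985, 0.1601, 1.3561]}
pastille_tin [(0.61, [281, 249, 22, 29])]
disc_jar [(0.6, [299, 169, 22, 30])]
sweet_jar [(0.98, [310, 142, 21, 32])]
juice_bottle [(0.67, [260, 288, 22, 40])]
coaster_1 [(0.82, [255, 178, 21, 18]), (0.73, [234, 241, 24, 25]), (0.71, [249, 197, 21, 20]), (0.65, [241, 219, 21, 24])]
cocoa_pod [(0.9, [223, 286, 28, 54])]
ribbon_roll [(0.77, [263, 153, 19, 17])]
```

View pics/scene0.png

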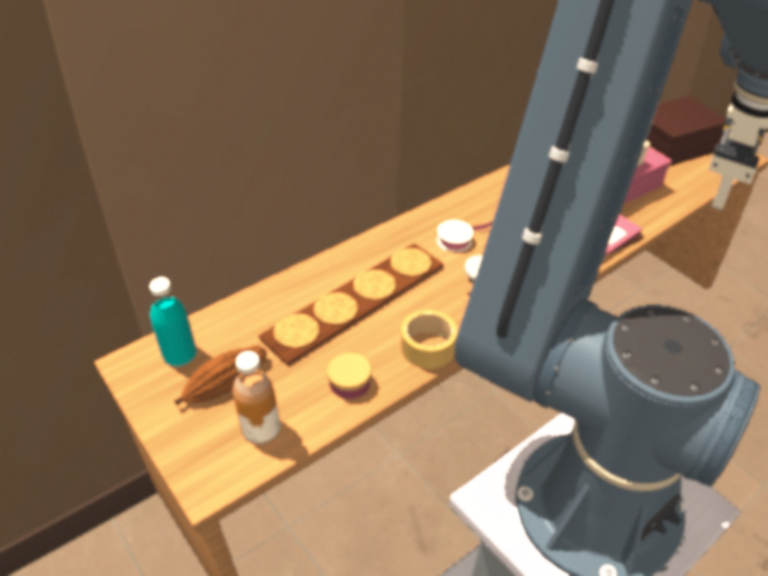

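View pics/side0.png

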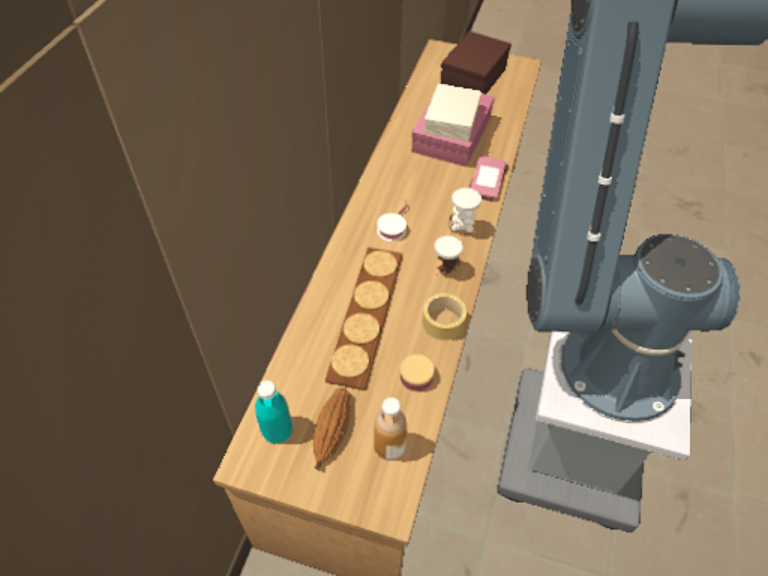

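The scene view shows the pod at the left end of the board (about 215,375 of 768) and the ribbon reel at the right end (455,235). The bottle is at (257,400), the tin at (350,372), and the jars are right of the tape. The side view agrees, with the disc jar at (448,252) and the sweet jar at (465,210). So coaster 1 takes the bottle, 2 the sweet jar, 3 the disc jar and 4 the tin.

```bash
cat > h.py <<'E'
from cell import arm, vision
import cv2, numpy as np
from scipy.optimize import least_squares
from scipy.spatial.transform import Rotation as R
H=dict(pastille_tin=[(0,.034),(.024,.034),(.024,.035),(.036,.035)],disc_jar=[(0,.031),(.075,.031),(.075,.0315),(.087,.0315)],
 sweet_jar=[(0,.034),(.095,.034),(.095,.0345),(.107,.0345)],juice_bottle=[(0,.031),(.1,.031),(.135,.015),(.165,.015)],coaster_1=[(.012,.039),(.017,.039)])
def tcp():
    s=arm.read_state(); T=np.eye(4); T[:3,:3]=R.from_euler('xyz',s['ee_rot']).as_matrix(); T[:3,3]=s['tcp_pos']; return T
def shot(c,save=None):
    T=tcp(); r=vision.read_camera(c)
    if c=="wrist": M=np.linalg.inv(T@np.array(r["tool_from_camera"]))
    else:
        M=np.eye(4); M[:3,:3]=cv2.Rodrigues(np.array(r["rvec"]))[0]; M[:3,3]=r["tvec"]
    r["M"]=M
    if save: cv2.imwrite(f"pics/{save}.png",r["image"][:,:,::-1])
    return r
def proj(r,P):
    p=np.atleast_2d(P)@r["M"][:3,:3].T+r["M"][:3,3]; s=p[:,:2]/p[:,2:]
    s=s*(1+r["k1"]*(s**2).sum(1,keepdims=True)); return s*[r["fx"],r["fy"]]+[r["cx"],r["cy"]]
def ray(r,uv,z):
    K=np.array([[r["fx"],0,r["cx"]],[0,r["fy"],r["cy"]],[0,0,1]])
    # k1 forward model as OpenCV's
    s=cv2.undistortPoints(np.array([[uv]],float),K,np.array([r["k1"],0,0,0.]))[0,0]
    Rm=r["M"][:3,:3]; o=-Rm.T@r["M"][:3,3]; d=Rm.T@[s[0],s[1],1]
    return (o+d*(z-o[2])/d[2])[:2]
a=np.linspace(0,2*np.pi,48,endpoint=False)
def rect(r,n,xy,z0=0):
    P=np.array([[xy[0]+q*np.cos(t),xy[1]+q*np.sin(t),z+z0] for z,q in H[n] for t in a]); u=proj(r,P)
    lo,hi=u.min(0),u.max(0); return np.r_[(lo+hi)/2,hi-lo]
def fit(obs,n,x0,z0=0):
    # obs: list of (r, rect)
    f=lambda x: np.concatenate([(rect(r,n,x,z0)-q)[:2] for r,q in obs])
    s=least_squares(f,x0,loss='soft_l1'); return s.x,s.fun,np.concatenate([(rect(r,n,s.x,z0)-q)[2:] for r,q in obs])
E
python3 - <<'E'
from h import *
rs={c:shot(c) for c in("scene","side")}
for c in rs:
    r=rs[c]
    for n in "pastille_tin disc_jar sweet_jar juice_bottle coaster_1 cocoa_pod ribbon_roll".split():
        for d in vision.outline_of(c,n):
            hz=H[n][-1][0]/2 if n in H and n!="coaster_1" else .017
            x,f,g=(fit([(r,np.array(d["rect"]))],n,ray(r,d["rect"][:2],hz)) if n in H else (ray(r,d["rect"][:2],.02),0,0))
            print(c,n,round(float(d["p"]),2),x.round(3),np.round(g,1))
E
```

```text
scene pastille_tin 0.6 [0.402 0.151] [-3.4  1.3]
scene disc_jar 0.56 [ 0.455 -0.165] [15.3 21.4]
scene disc_jar 0.44 [ 0.54 -0.22] [-6.4 10.5]
scene juice_bottle 0.86 [0.412 0.313] [-2.9 -1.7]
scene juice_bottle 0.75 [0.632 0.345] [ 6.  -1.6]
scene coaster_1 0.96 [0.548 0.078] [-2.7 -0.1]
scene coaster_1 0.77 [ 0.555 -0.014] [-0.1  2. ]
scene coaster_1 0.72 [ 0.564 -0.115] [ 5.7 -0.1]
scene coaster_1 0.63 [0.544 0.164] [ 2.9 -1.2]
scene cocoa_pod 0.8 [0.529 0.314] 0
scene ribbon_roll 0.84 [ 0.557 -0.238] 0
side pastille_tin 0.71 [0.398 0.149] [1.4 3. ]
side disc_jar 0.65 [ 0.412 -0.307] [-3.8 -4. ]
side sweet_jar 0.72 [ 0.415 -0.283] [0.2 4.7]
side sweet_jar 0.53 [0.536 0.183] [-1.  13.1]
side juice_bottle 0.8 [0.41  0.314] [1.7 3. ]
side juice_bottle 0.64 [ 0.408 -0.127] [-3.1 17.5]
side juice_bottle 0.61 [0.633 0.353] [-4.3  2.5]
side juice_bottle 0.22 [0.536 0.202] [ 0.4 19.9]
side coaster_1 0.83 [ 0.556 -0.009] [-4.5  0.7]
side coaster_1 0.61 [0.55  0.162] [-0.1  1. ]
side coaster_1 0.59 [ 0.561 -0.1  ] [1.9 3.7]
side coaster_1 0.57 [0.545 0.077] [ 1.6 -1.3]
side cocoa_pod 0.61 [0.53  0.321] 0
side ribbon_roll 0.58 [ 0.57 -0.22] 0
```

```bash
cat >> h.py <<'E'
def to(p,yaw,tilt=0,T=None):
    "units for moving TCP to p, tool down with given yaw, tilted by tilt deg about tool y"
    T=tcp() if T is None else T
    G=R.from_euler('xyz',[np.pi,0,yaw])*R.from_euler('y',tilt,degrees=True)
    d=T[:3,:3].T@(np.array(p)-T[:3,3])/.025
    w=np.degrees((R.from_matrix(T[:3,:3]).inv()*G).as_rotvec())/6
    print("move",d.round(2).tolist(),w.round(2).tolist())
def st():
    s=arm.read_state(); print(round(s['time_s'],2),np.round(s['tcp_pos'],4),np.round(s['ee_rot'],3),np.round(s['force'],1),round(s['finger_gap'],4),np.round(s['qpos'],2))
E
python3 -c "
from h import *
to([.36,-.25,.33],.372)"
```

```text
move [9.78, -7.45, -4.45] [0.0, -0.0, -0.0]
```

```bash
python3 -m handwheel '[{"claw":1,"xyz":[1,0,-4.5],"rotation":[0,0,0]},{"claw":1,"xyz":[2,-1,-4.5],"rotation":[0,0,0]},{"claw":1,"xyz":[4,-3,-4.5],"rotation":[0,0,0]},{"claw":1,"xyz":[6,-4.5,-4.5],"rotation":[0,0,0]},{"claw":1,"xyz":[8,-6,-4.5],"rotation":[0,0,0]},{"claw":1,"xyz":[9.8,-7.45,-4.5],"rotation":[0,0,0]},{"claw":1,"xyz":[9.8,-7.45,-4.5],"rotation":[0,0,0]},{"claw":1,"xyz":[9.8,-7.45,-4.5],"rotation":[0,0,0]}]'
python3 - <<'E'
from h import *
st(); r=shot("wrist","w1")
for n in "disc_jar sweet_jar coaster_1 ribbon_roll".split():
    for d in vision.outline_of("wrist",n):
        q=np.array(d["rect"]); hz=H[n][-1][0]/2 if n in H else .02
        x,f,g=fit([(r,q)],n,ray(r,q[:2],hz)) if n in H else (ray(r,q[:2],.02),0,0)
        print(n,round(float(d["p"]),2),q.astype(int),x.round(4),np.round(g,1))
print(np.round(r["tool_from_camera"],3).tolist())
to([.36,.13,.33],.372)
E
```

```text
time_s: 2.4
tcp_pos: [0.3616, -0.247, 0.3316]
ee_rot: [3.141, -0.001, 0.374]
force: [0.3, -0.6, -0.4]
finger_gap: 0.0927
2.4 [ 0.3616 -0.247   0.3316] [ 3.141e+00 -1.000e-03  3.740e-01] [ 0.3 -0.6 -0.4] 0.0927 [-0.71  0.04  1.76  0.    1.35  0.49]
disc_jar 0.66 [202  99  43  44] [ 0.4179 -0.1493] [7.9 3.5]
sweet_jar 0.91 [298 144  51  52] [ 0.4125 -0.2975] [4.5 0.9]
coaster_1 0.71 [157   2  34   5] [ 0.528 -0.029] [17.4 49.8]
coaster_1 0.62 [218  13  47  27] [ 0.5449 -0.1203] [ 4.3 28.4]
ribbon_roll 0.94 [309  28  75  56] [ 0.576  -0.2567] 0
[[-0.0, -0.965, -0.263, 0.073], [1.0, -0.0, 0.0, 0.0], [-0.0, -0.263, 0.965, -0.166], [0.0, 0.0, 0.0, 1.0]]
move [5.52, -14.18, 0.04] [0.0, 0.0, -0.0]
```

View pics/w1.png

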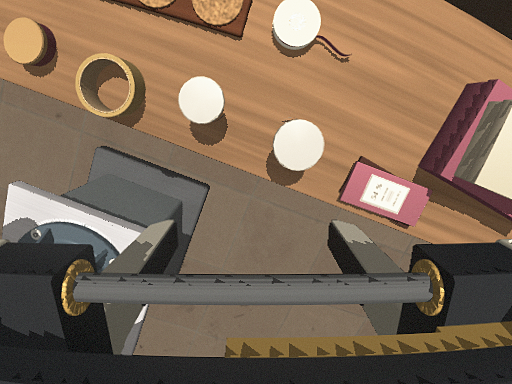

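The wrist view shows the disc jar lid at (202,99), the sweet jar lid at (298,144), the reel at (297,24), the tape at (105,85) and the tin at (28,42). Both jars are seen nearly from straight above, so I'll use the lid centres at lid height.

```bash
python3 - <<'E'
from h import *
r=shot("wrist"); print(r["fx"])
for n,u,z in(("disc",(202,99),.087),("sweet",(298.5,145),.107),("coaster4",(218,5),.017)): print(n,ray(r,u,z).round(4))
E
python3 -m handwheel '[{"claw":1,"xyz":[0.75,-1.8,0],"rotation":[0,0,0]},{"claw":1,"xyz":[1.5,-3.6,0],"rotation":[0,0,0]},{"claw":1,"xyz":[2.2,-5.4,0],"rotation":[0,0,0]},{"claw":1,"xyz":[2.9,-7.2,0],"rotation":[0,0,0]},{"claw":1,"xyz":[3.6,-9,0],"rotation":[0,0,0]},{"claw":1,"xyz":[4.4,-10.8,0],"rotation":[0,0,0]},{"claw":1,"xyz":[5.0,-12.6,0],"rotation":[0,0,0]},{"claw":1,"xyz":[5.5,-14.2,0],"rotation":[0,0,0]}]'
python3 -m handwheel '[{"claw":1,"xyz":[0,0,0],"rotation":[0,0,0]},{"claw":1,"xyz":[0,0,0],"rotation":[0,0,0]}]'
python3 - <<'E'
from h import *
st(); r=shot("wrist","w2")
for n in "pastille_tin juice_bottle coaster_1".split():
    for d in vision.outline_of("wrist",n):
        q=np.array(d["rect"]); z={'coaster_1':.017,'pastille_tin':.036,'juice_bottle':.08}[n]
        x,f,g=fit([(r,q)],n,ray(r,q[:2],z))
        print(n,round(float(d["p"]),2),q.astype(int),x.round(4),np.round(g,1),ray(r,q[:2],z).round(4))
E
```

```text
292.88317067739393
disc [ 0.4186 -0.1554]
sweet [ 0.4098 -0.2976]
coaster4 [ 0.5548 -0.1203]
time_s: 3.5
tcp_pos: [0.3595, 0.1314, 0.3311]
ee_rot: [3.141, -0.0, 0.37]
force: [1.8, -0.5, 1.2]
finger_gap: 0.0928
time_s: 3.7
tcp_pos: [0.3596, 0.1312, 0.331]
ee_rot: [3.141, 0.0, 0.371]
force: [-0.1, 0.4, 0.7]
finger_gap: 0.0927
3.7 [0.3596 0.1312 0.331 ] [3.141 0.    0.371] [-0.1  0.4  0.7] 0.0927 [ 0.23 -0.08  1.87 -0.    1.35  1.43]
pastille_tin 0.88 [251 128  41  45] [0.4021 0.1487] [3.4 0.7] [0.4027 0.1489]
juice_bottle 0.71 [138  76  76  51] [0.415  0.3155] [1.8 0.3] [0.4152 0.319 ]
coaster_1 0.8 [327  56  53  53] [0.5471 0.0779] [-2.5 -0.2] [0.5471 0.0785]
coaster_1 0.78 [277  35  49  56] [0.5467 0.1615] [ 1.6 -1.9] [0.5467 0.1616]
coaster_1 0.75 [437  92  44  49] [ 0.5679 -0.1129] [2.1 0. ] [ 0.5676 -0.1109]
coaster_1 0.72 [384  71  47  49] [ 0.5618 -0.0147] [2.1 2.5] [ 0.5617 -0.0134]
coaster_1 0.23 [486 217  50  47] [ 0.4141 -0.3163] [-10.1  -7.5] [ 0.4146 -0.3131]
```

View pics/w2.png

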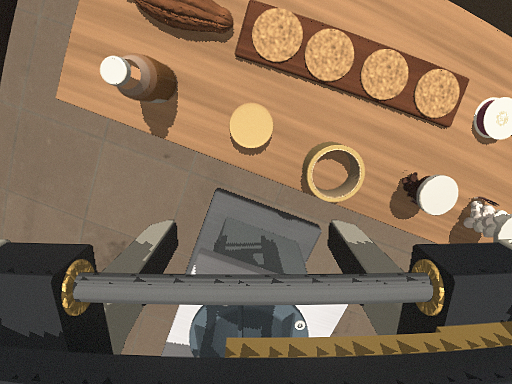

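The wrist view shows the bottle cap at (115,71), the tin at (251,127), and the coasters at (277,35), (330,54), (385,74) and (437,92). The bottle goes first. I'll lean the tool 45° so the cap clears the gripper's body.

```bash
python3 -c "
from h import *
to([.34,.285,.16],.372,45)"
```

```text
move [1.49, -6.07, 6.84] [0.02, 7.5, -0.04]
```

```bash
python3 -m handwheel '[{"claw":1,"xyz":[0.2,-1.6,0.5],"rotation":[0,1.2,0]},{"claw":1,"xyz":[0.4,-3.2,1],"rotation":[0,2.4,0]},{"claw":1,"xyz":[0.6,-4.8,1.5],"rotation":[0,3.6,0]},{"claw":1,"xyz":[0.8,-6,2],"rotation":[0,4.8,0]},{"claw":1,"xyz":[1,-6.1,3],"rotation":[0,6,0]},{"claw":1,"xyz":[1.2,-6.1,4],"rotation":[0,7.2,0]},{"claw":1,"xyz":[1.4,-6.1,5.4],"rotation":[0,7.5,0]},{"claw":1,"xyz":[1.5,-6.1,6.8],"rotation":[0,7.5,0]}]'
python3 -m handwheel '[{"claw":1,"xyz":[0,0,0],"rotation":[0,0,0]}]'
python3 - <<'E'
from h import *
st(); r=shot("wrist","w3")
for n in ["juice_bottle"]:
    for d in vision.outline_of("wrist",n):
        q=np.array(d["rect"]); x,f,g=fit([(r,q)],n,[.412,.314])
        print(n,round(float(d["p"]),2),q.astype(int),x.round(4),np.round(f,1),np.round(g,1))
to([.4245,.3189,.0686],.372,45)
E
```

```text
time_s: 4.7
tcp_pos: [0.3471, 0.2703, 0.2155]
ee_rot: [-3.136, -0.748, 0.384]
force: [2.1, -1.2, 0.1]
finger_gap: 0.093
time_s: 4.8
tcp_pos: [0.3468, 0.2681, 0.2133]
ee_rot: [3.14, -0.744, 0.391]
force: [-0.5, -0.4, 0.1]
finger_gap: 0.0931
4.8 [0.3468 0.2681 0.2133] [ 3.14  -0.744  0.391] [-0.5 -0.4  0.1] 0.0931 [ 0.67 -0.07  2.39 -1.09  0.22  2.86]
juice_bottle 0.89 [237 200  54 100] [0.4152 0.3129] [0. 0.] [ 3.2 -0.9]
juice_bottle 0.63 [276  68  39 103] [0.6366 0.3479] [0. 0.] [4.  7.3]
move [-1.39, -0.66, 6.76] [-0.1, 0.36, 0.0]
```

View pics/w3.png

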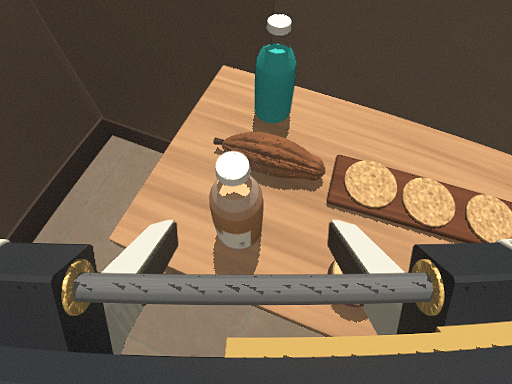

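The wrist view shows the bottle at (237,200), but q6 is close to its limit and the wrist close to singular. The tilted grasp is a poor choice this close to the base. Instead I'll grasp vertically and high on the straight body, with the TCP at about 86 mm so the gripper's body sits at about 170 mm, above the 165 mm cap.

```bash
python3 -c "
from h import *
to([.35,.27,.29],.372,0)"
```

```text
move [2.08, -0.02, -2.11] [-0.1, -7.14, 0.04]
```

```bash
python3 -m handwheel '[{"claw":1,"xyz":[1,0,-1],"rotation":[0,-0.6,0]},{"claw":1,"xyz":[2.1,0,-2.1],"rotation":[0,-1.5,0]},{"claw":1,"xyz":[2.1,0,-2.1],"rotation":[0,-2.8,0]},{"claw":1,"xyz":[2.1,0,-2.1],"rotation":[0,-4.1,0]},{"claw":1,"xyz":[2.1,0,-2.1],"rotation":[0,-5.4,0]},{"claw":1,"xyz":[2.1,0,-2.1],"rotation":[-0.1,-6.6,0]},{"claw":1,"xyz":[2.1,0,-2.1],"rotation":[-0.1,-7.14,0.04]},{"claw":1,"xyz":[2.1,0,-2.1],"rotation":[-0.1,-7.14,0.04]}]'
python3 -c "
from h import *
st();to([.39,.314,.27],1.627,0)"
```

```text
time_s: 5.7
tcp_pos: [0.3514, 0.2719, 0.2921]
ee_rot: [-3.135, 0.005, 0.368]
force: [-0.3, -0.1, -0.3]
finger_gap: 0.0927
5.7 [0.3514 0.2719 0.2921] [-3.135  0.005  0.368] [-0.3 -0.1 -0.3] 0.0927 [0.55 0.08 1.81 0.01 1.26 1.75]
move [2.05, -1.01, 0.88] [-0.08, 0.0, -12.02]
```

```bash
python3 -m handwheel '[{"claw":1,"xyz":[0.5,-0.2,0],"rotation":[0,0,-1.4]},{"claw":1,"xyz":[1,-0.5,0.2],"rotation":[0,0,-2.8]},{"claw":1,"xyz":[1.5,-0.7,0.4],"rotation":[0,0,-4.2]},{"claw":1,"xyz":[2.05,-1,0.9],"rotation":[0,0,-5.6]},{"claw":1,"xyz":[2.05,-1,0.9],"rotation":[-0.05,0,-7]},{"claw":1,"xyz":[2.05,-1,0.9],"rotation":[-0.05,0,-8.4]},{"claw":1,"xyz":[2.05,-1,0.9],"rotation":[-0.08,0,-9.8]},{"claw":1,"xyz":[2.05,-1,0.9],"rotation":[-0.08,0,-11.2]}]'
python3 -m handwheel '[{"claw":1,"xyz":[0,0,0],"rotation":[0,0,-0.8]},{"claw":1,"xyz":[0,0,0],"rotation":[0,0,-0.8]}]'
python3 - <<'E'
from h import *
st(); r=shot("wrist","w4")
for n in ["juice_bottle","coaster_1"]:
    for d in vision.outline_of("wrist",n):
        q=np.array(d["rect"]); x,f,g=fit([(r,q)],n,ray(r,q[:2],.03))
        print(n,round(float(d["p"]),2),q.astype(int),x.round(4),np.round(f,1),np.round(g,1))
to([.414,.314,.25],1.627)
E
```

```text
time_s: 6.5
tcp_pos: [0.3893, 0.3155, 0.2713]
ee_rot: [-3.139, -0.005, 1.544]
force: [-0.7, 1.3, -1.1]
finger_gap: 0.0928
time_s: 6.7
tcp_pos: [0.3888, 0.3169, 0.2731]
ee_rot: [-3.139, -0.01, 1.627]
force: [0.0, 0.4, -1.3]
finger_gap: 0.0926
6.7 [0.3888 0.3169 0.2731] [-3.139 -0.01   1.627] [ 0.   0.4 -1.3] 0.0926 [0.59 0.21 1.71 0.01 1.23 0.53]
juice_bottle 0.85 [452 158 109  52] [0.6356 0.3482] [-0. -0.] [6.6 3.3]
juice_bottle 0.58 [273 175  46  68] [0.4137 0.3145] [-0. -0.] [ 5.8 -4.5]
coaster_1 0.7 [340 314  46  22] [0.5556 0.0611] [-0.  0.] [-0.9 16.5]
coaster_1 0.67 [330 261  18  26] [0.5245 0.1629] [ 0. -0.] [30.2 18.2]
coaster_1 0.57 [335 332  13   3] [0.5524 0.023 ] [-0. -0.] [30.8 34.5]
move [-0.14, 0.99, 0.88] [-0.02, -0.07, -0.03]
```

View pics/w4.png

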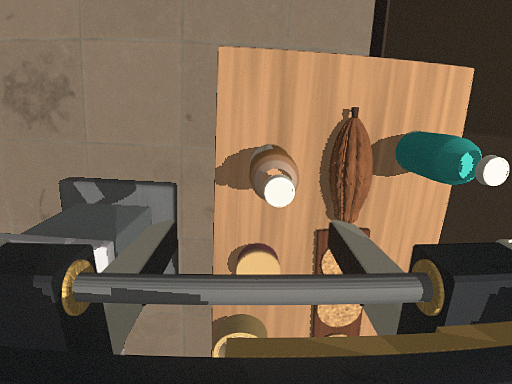

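The wrist view shows our bottle at (273,175) and the turquoise one well off to the right. The fit puts ours at (0.414, 0.3145), so I'll align and descend.

```bash
python3 -m handwheel '[{"claw":1,"xyz":[-0.15,1,0.9],"rotation":[0,-0.07,0]},{"claw":1,"xyz":[-0.15,1,0.9],"rotation":[0,-0.07,0]},{"claw":1,"xyz":[-0.15,1,0.9],"rotation":[0,-0.07,0]}]'
python3 -c "
from h import *
st();to([.414,.3145,.087],1.627)"
```

```text
time_s: 7.15
tcp_pos: [0.4139, 0.3139, 0.2494]
ee_rot: [-3.138, -0.0, 1.622]
force: [-0.7, 0.3, 0.2]
finger_gap: 0.0929
7.15 [0.4139 0.3139 0.2494] [-3.138 -0.     1.622] [-0.7  0.3  0.2] 0.0929 [0.56 0.27 1.69 0.   1.19 0.51]
move [0.02, 0.03, 6.5] [-0.04, -0.0, -0.05]
```

```bash
python3 -m handwheel '[{"claw":1,"xyz":[0,0,1.5],"rotation":[0,0,0]},{"claw":1,"xyz":[0,0,3],"rotation":[0,0,0]},{"claw":1,"xyz":[0,0,4.5],"rotation":[0,0,0]},{"claw":1,"xyz":[0,0,5.7],"rotation":[0,0,0]},{"claw":1,"xyz":[0,0,6.3],"rotation":[0,0,0]},{"claw":1,"xyz":[0,0,6.5],"rotation":[0,0,0]},{"claw":1,"xyz":[0,0,6.5],"rotation":[0,0,0]}]' 30
python3 -m handwheel '[{"claw":0.5,"xyz":[0,0,0],"rotation":[0,0,0]},{"claw":0.5,"xyz":[0,0,0],"rotation":[0,0,0]},{"claw":0.5,"xyz":[0,0,0],"rotation":[0,0,0]},{"claw":0.5,"xyz":[0,0,0],"rotation":[0,0,0]},{"claw":0.5,"xyz":[0,0,0],"rotation":[0,0,0]},{"claw":0.5,"xyz":[0,0,0],"rotation":[0,0,0]}]' 30
```

```text
time_s: 7.85
tcp_pos: [0.4131, 0.3142, 0.0874]
ee_rot: [-3.138, -0.001, 1.621]
force: [0.5, 0.3, 1.0]
finger_gap: 0.0929
time_s: 8.45
tcp_pos: [0.4135, 0.3143, 0.0876]
ee_rot: [-3.138, -0.001, 1.621]
force: [-0.0, -0.7, 1.5]
finger_gap: 0.0571
```

```bash
python3 -m handwheel '[{"claw":0.5,"xyz":[0,0,0],"rotation":[0,0,0]},{"claw":0.5,"xyz":[0,0,0],"rotation":[0,0,0]}]'
python3 - <<'E'
from h import *
st(); r=shot("wrist","w5")
E
```

```text
time_s: 8.65
tcp_pos: [0.4135, 0.3143, 0.0876]
ee_rot: [-3.138, -0.001, 1.621]
force: [1.8, -0.6, -0.0]
finger_gap: 0.0568
8.65 [0.4135 0.3143 0.0876] [-3.138e+00 -1.000e-03  1.621e+00] [ 1.8 -0.6 -0. ] 0.0568 [0.56 0.48 1.84 0.   0.83 0.51]
```

View pics/w5.png

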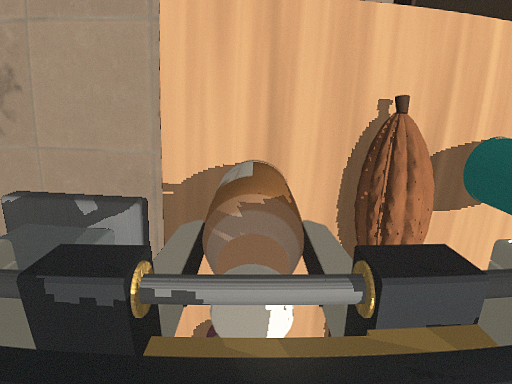

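The wrist view shows the pads on the shoulder: the gap is 57 mm instead of 62. I'll open slightly, go a few mm lower while watching the force, and grip again.

```bash
python3 -m handwheel '[{"claw":0.85,"xyz":[0,0,0],"rotation":[0,0,0]},{"claw":0.85,"xyz":[0,0,0],"rotation":[0,0,0]},{"claw":0.85,"xyz":[0,0,0],"rotation":[0,0,0]},{"claw":0.85,"xyz":[0,0,0.06],"rotation":[0,0,0]},{"claw":0.85,"xyz":[0,0,0.12],"rotation":[0,0,0]},{"claw":0.85,"xyz":[0,0,0.14],"rotation":[0,0,0]},{"claw":0.85,"xyz":[0,0,0.14],"rotation":[0,0,0]}]'
python3 -m handwheel '[{"claw":0.5,"xyz":[0,0,0],"rotation":[0,0,0]},{"claw":0.5,"xyz":[0,0,0],"rotation":[0,0,0]},{"claw":0.5,"xyz":[0,0,0],"rotation":[0,0,0]},{"claw":0.5,"xyz":[0,0,0],"rotation":[0,0,0]},{"claw":0.5,"xyz":[0,0,0],"rotation":[0,0,0]},{"claw":0.5,"xyz":[0,0,0],"rotation":[0,0,0]}]' 30
```

```text
time_s: 9.4
tcp_pos: [0.4134, 0.3143, 0.084]
ee_rot: [-3.138, -0.001, 1.621]
force: [-0.4, -0.4, 0.4]
finger_gap: 0.0789
time_s: 10.0
tcp_pos: [0.4136, 0.3143, 0.084]
ee_rot: [-3.139, -0.001, 1.621]
force: [1.5, -0.1, 1.0]
finger_gap: 0.0574
```

```bash
python3 -m handwheel '[{"claw":0.5,"xyz":[0,0,0],"rotation":[0,0,0]},{"claw":0.5,"xyz":[0,0,-0.1],"rotation":[0,0,0]},{"claw":0.5,"xyz":[0,0,-0.3],"rotation":[0,0,0]},{"claw":0.5,"xyz":[0,0,-0.6],"rotation":[0,0,0]},{"claw":0.5,"xyz":[0,0,-1],"rotation":[0,0,0]},{"claw":0.5,"xyz":[0,0,-1],"rotation":[0,0,0]},{"claw":0.5,"xyz":[0,0,-1],"rotation":[0,0,0]}]' 45
python3 - <<'E'
from h import *
st(); r=shot("wrist")
rs=[("wrist",r),("scene",shot("scene")),("side",shot("side"))]
ims=[cv2.resize(x["image"][:,:,::-1],(400,300)) for _,x in rs[:1]]
for c,x in rs[1:]:
    u=proj(x,[.4136,.3143,.1])[0].astype(int); k=x["image"][u[1]-45:u[1]+45,u[0]-60:u[0]+60,::-1]; ims.append(cv2.resize(k,(400,300)))
cv2.imwrite("pics/m6.png",np.vstack([np.hstack(ims[:2]),np.hstack([ims[2],ims[2]*0])]))
E
```

```text
time_s: 10.7
tcp_pos: [0.4138, 0.3144, 0.1094]
ee_rot: [-3.139, -0.001, 1.621]
force: [-0.9, 0.1, -3.8]
finger_gap: 0.057
10.7 [0.4138 0.3144 0.1094] [-3.139e+00 -1.000e-03  1.621e+00] [-0.9  0.1 -3.8] 0.057 [0.56 0.44 1.83 0.   0.88 0.51]
```

View pics/m6.png

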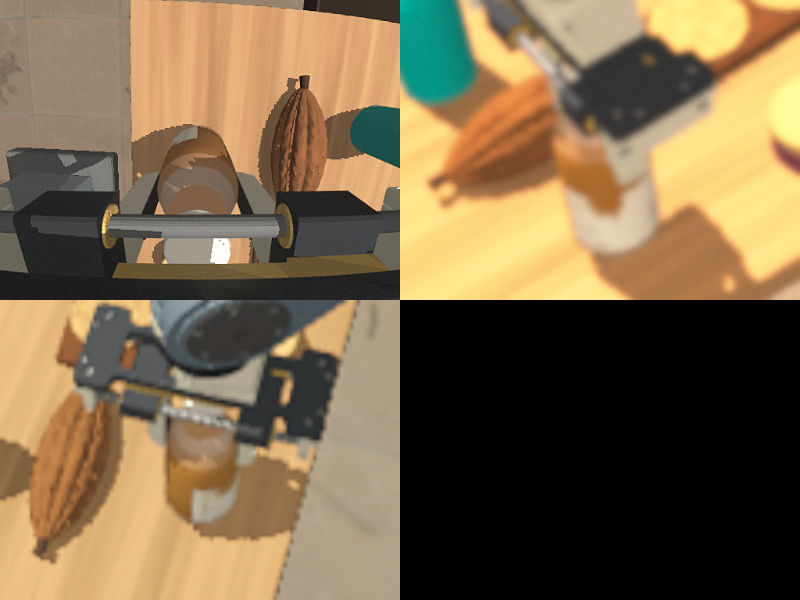

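The mosaic shows the bottle upright in the fingers with its foot clear of the bench, and the force shows its weight (3.8 N). I'll raise it, and refine the coaster centres from the saved picture w2 with ellipse fits.

```bash
python3 -m handwheel '[{"claw":0.5,"xyz":[0,0,-0.8],"rotation":[0,0,0]},{"claw":0.5,"xyz":[0,0,-1.6],"rotation":[0,0,0]},{"claw":0.5,"xyz":[0,0,-2.4],"rotation":[0,0,0]},{"claw":0.5,"xyz":[0,0,-2.6],"rotation":[0,0,0]}]'
python3 - <<'E'
from h import *
st(); r=shot("wrist"); im=cv2.imread("pics/w2.png")
T=np.eye(4);T[:3,:3]=R.from_euler('xyz',[3.141,0,.371]).as_matrix();T[:3,3]=[.3596,.1312,.331]
r["M"]=np.linalg.inv(T@np.array(r["tool_from_camera"]))
g=cv2.cvtColor(im,cv2.COLOR_BGR2HSV); C=[]
for u in((277,35),(330,54),(385,74),(437,92)):
    m=np.zeros(im.shape[:2],np.uint8); cv2.circle(m,u,34,255,-1)
    v=cv2.inRange(g[:,:,2],120,255)&m          # cork bright on dark board
    # keep component at centre
    n,l=cv2.connectedComponents(cv2.erode(v,np.ones((3,3)))); k=(l==np.bincount(l[u[1]-15:u[1]+15,u[0]-15:u[0]+15][l[u[1]-15:u[1]+15,u[0]-15:u[0]+15]>0]).argmax()).astype(np.uint8)
    c=max(cv2.findContours(k,0,cv2.CHAIN_APPROX_NONE)[0],key=cv2.contourArea); e=cv2.fitEllipse(cv2.convexHull(c))
    C.append(ray(r,e[0],.017)); print(np.round(e[0],1),np.round(e[1],1),C[-1].round(4))
C=np.array(C); p=np.polyfit(C[:,1],C[:,0],1); print(p,np.polyval(p,C[:,1]).round(4))
to([.546,.1622,.172],1.627)
E
```

```text
time_s: 11.25
tcp_pos: [0.4144, 0.3146, 0.1754]
ee_rot: [-3.14, -0.002, 1.621]
force: [0.4, 0.1, -4.1]
finger_gap: 0.0568
11.25 [0.4144 0.3146 0.1754] [-3.140e+00 -2.000e-03  1.621e+00] [ 0.4  0.1 -4.1] 0.0568 [0.56 0.35 1.77 0.   1.02 0.51]
[278.2  31.1] [49.4 59. ] [0.5516 0.1631]
[329.2  54.1] [47.4 50.5] [0.5502 0.0777]
[384.4  73.7] [45.1 49.1] [ 0.5576 -0.0158]
[436.8  92.8] [41.7 47.5] [ 0.5659 -0.1102]
[-0.05568231  0.55791924] [0.5488 0.5536 0.5588 0.5641]
move [-6.35, 4.96, 0.1] [-0.01, -0.02, -0.05]
```

```bash
python3 -m handwheel '[{"claw":0.5,"xyz":[-0.8,0.6,0],"rotation":[0,0,0]},{"claw":0.5,"xyz":[-1.8,1.4,0],"rotation":[0,0,0]},{"claw":0.5,"xyz":[-2.9,2.3,0],"rotation":[0,0,0]},{"claw":0.5,"xyz":[-4,3.2,0],"rotation":[0,0,0]},{"claw":0.5,"xyz":[-5,4,0],"rotation":[0,0,0]},{"claw":0.5,"xyz":[-5.9,4.7,0.1],"rotation":[0,0,0]},{"claw":0.5,"xyz":[-6.3,5.05,0.1],"rotation":[0,0,0]},{"claw":0.5,"xyz":[-6.3,5.05,0.1],"rotation":[0,0,0]}]'
python3 - <<'E'
from h import *
st()
for c in("scene","side"):
    r=shot(c)
    for d in vision.outline_of(c,"juice_bottle"):
        q=np.array(d["rect"]); x,f,g=fit([(r,q)],"juice_bottle",[.55,.16],.09)
        print(c,round(float(d["p"]),2),q.astype(int),x.round(4),np.round(g,1))
    ims=[]
    u=proj(r,[.548,.163,.08])[0].astype(int); k=r["image"][u[1]-45:u[1]+45,u[0]-60:u[0]+60,::-1]; cv2.imwrite(f"pics/k7{c}.png",cv2.resize(k,(400,300)))
cv2.imwrite("pics/m7.png",np.hstack([cv2.imread("pics/k7scene.png"),cv2.imread("pics/k7side.png")]))
to([.548,.163,.104],1.627)
E
```

```text
time_s: 12.1
tcp_pos: [0.5485, 0.1626, 0.1708]
ee_rot: [-3.139, -0.002, 1.619]
force: [-1.0, -0.2, -3.1]
finger_gap: 0.057
12.1 [0.5485 0.1626 0.1708] [-3.139e+00 -2.000e-03  1.619e+00] [-1.  -0.2 -3.1] 0.057 [0.21 0.44 1.64 0.   1.06 0.16]
scene 0.81 [195 183  29  47] [0.5182 0.1727] [-0.4 19.1]
scene 0.81 [117 213  32  58] [0.5414 0.3679] [3.8 9.4]
scene 0.54 [223 203  31  23] [0.4231 0.1589] [-2.8 44.7]
side 0.89 [231 214  25  41] [0.5441 0.1708] [-2.8  6.2]
move [-0.06, 0.02, 2.71] [-0.02, -0.02, -0.05]
```

View pics/m7.png

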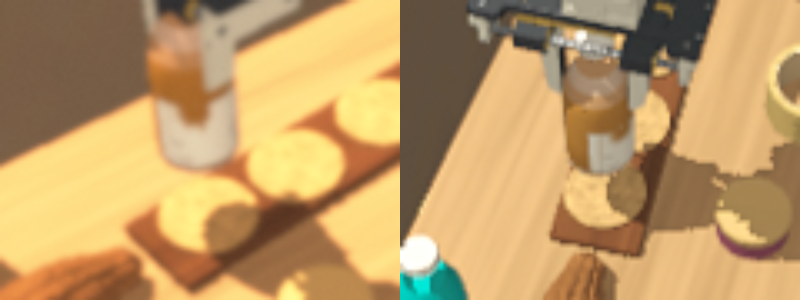

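The crops show the bottle hanging upright over coaster 1. I'll lower it slowly until the force shows contact.

```bash
python3 -m handwheel '[{"claw":0.5,"xyz":[0,0,1],"rotation":[0,0,0]},{"claw":0.5,"xyz":[0,0,1.9],"rotation":[0,0,0]},{"claw":0.5,"xyz":[0,0,2.5],"rotation":[0,0,0]},{"claw":0.5,"xyz":[0,0,2.65],"rotation":[0,0,0]},{"claw":0.5,"xyz":[-0.02,0,2.72],"rotation":[0,0,0]},{"claw":0.5,"xyz":[-0.02,0,2.76],"rotation":[0,0,0]},{"claw":0.5,"xyz":[-0.02,0,2.78],"rotation":[0,0,0]},{"claw":0.5,"xyz":[-0.02,0,2.78],"rotation":[0,0,0]}]'
```

```text
time_s: 13.1
tcp_pos: [0.5476, 0.1642, 0.1028]
ee_rot: [-3.14, -0.002, 1.622]
force: [-0.9, 0.0, -2.5]
finger_gap: 0.0569
```

```bash
python3 -m handwheel '[{"claw":0.5,"xyz":[-0.05,0.01,0],"rotation":[0,0,0]},{"claw":0.5,"xyz":[-0.05,0.01,0.04],"rotation":[0,0,0]},{"claw":0.5,"xyz":[-0.05,0.01,0.07],"rotation":[0,0,0]},{"claw":0.5,"xyz":[-0.05,0.01,0.07],"rotation":[0,0,0]}]'
```

```text
time_s: 13.5
tcp_pos: [0.548, 0.1629, 0.1011]
ee_rot: [-3.14, -0.002, 1.622]
force: [0.5, -0.2, -1.3]
finger_gap: 0.0569
```

Touching now, with part of the weight off the gripper. One more small step down, then a slow release.

```bash
python3 -m handwheel '[{"claw":0.5,"xyz":[0,0,0.02],"rotation":[0,0,0]},{"claw":0.5,"xyz":[0,0,0.03],"rotation":[0,0,0]},{"claw":0.5,"xyz":[0,0,0.03],"rotation":[0,0,0]}]'
python3 -m handwheel '[{"claw":0.63,"xyz":[0,0,0],"rotation":[0,0,0]},{"claw":0.7,"xyz":[0,0,0],"rotation":[0,0,0]},{"claw":0.9,"xyz":[0,0,0],"rotation":[0,0,0]},{"claw":1,"xyz":[0,0,0],"rotation":[0,0,0]},{"claw":1,"xyz":[0,0,0],"rotation":[0,0,0]},{"claw":1,"xyz":[0,0,0],"rotation":[0,0,0]}]'
python3 -m handwheel '[{"claw":1,"xyz":[0,0,-1],"rotation":[0,0,0]},{"claw":1,"xyz":[0,0,-2],"rotation":[0,0,0]},{"claw":1,"xyz":[0,0,-3.5],"rotation":[0,0,0]},{"claw":1,"xyz":[0,0,-5],"rotation":[0,0,0]},{"claw":1,"xyz":[0,0,-6.2],"rotation":[0,0,0]},{"claw":1,"xyz":[0,0,-6.2],"rotation":[0,0,0]}]'
python3 - <<'E'
from h import *
st(); to([.41,-.2976,.262],1.627)
for c in("scene","side"):
    r=shot(c,"b8"+c)
    for d in vision.outline_of(c,"juice_bottle"):
        q=np.array(d["rect"]); x,f,g=fit([(r,q)],"juice_bottle",[.55,.16],.017)
        print(c,round(float(d["p"]),2),q.astype(int),x.round(4),np.round(g,1))
E
```

```text
time_s: 13.8
tcp_pos: [0.5481, 0.163, 0.1011]
ee_rot: [-3.141, -0.002, 1.622]
force: [-1.7, -0.3, 6.4]
finger_gap: 0.0572
time_s: 14.4
tcp_pos: [0.5482, 0.163, 0.101]
ee_rot: [-3.141, -0.002, 1.622]
force: [0.4, -0.2, -0.2]
finger_gap: 0.0913
time_s: 15.0
tcp_pos: [0.5498, 0.163, 0.2603]
ee_rot: [3.135, -0.003, 1.622]
force: [0.2, -0.4, -0.6]
finger_gap: 0.0928
15.0 [0.5498 0.163  0.2603] [ 3.135e+00 -3.000e-03  1.622e+00] [ 0.2 -0.4 -0.6] 0.0928 [0.21 0.35 1.54 0.   1.24 0.15]
move [-18.11, -6.53, -0.17] [0.06, -0.03, -0.04]
scene 0.91 [116 212  26  58] [0.6191 0.3475] [6.4 3. ]
scene 0.84 [196 194  27  58] [0.5551 0.1551] [-0.2  2.3]
side 0.81 [183 276  30  38] [0.6234 0.3596] [-3.7  5. ]
side 0.69 [232 225  21  42] [0.5469 0.1592] [0.1 1.7]
```

```bash
python3 -m handwheel '[{"claw":1,"xyz":[-1.8,-0.6,-0.2],"rotation":[0,0,0]},{"claw":1,"xyz":[-3.7,-1.3,-0.2],"rotation":[0,0,0]},{"claw":1,"xyz":[-5.6,-2,-0.2],"rotation":[0,0,0]},{"claw":1,"xyz":[-7.5,-2.7,-0.2],"rotation":[0,0,0]},{"claw":1,"xyz":[-9.4,-3.4,-0.2],"rotation":[0,0,0]},{"claw":1,"xyz":[-11.3,-4.1,-0.2],"rotation":[0,0,0]},{"claw":1,"xyz":[-13,-4.8,-0.2],"rotation":[0,0,0]},{"claw":1,"xyz":[-14.5,-6.5,-0.2],"rotation":[0,0,0]}]'
python3 - <<'E'
from h import *
st(); r=shot("wrist","w9"); to([.41,-.2976,.16],1.627)
for n in("sweet_jar","disc_jar"):
    for d in vision.outline_of("wrist",n):
        q=np.array(d["rect"]); x,f,g=fit([(r,q)],n,ray(r,q[:2],.05)); print(n,round(float(d["p"]),2),q.astype(int),x.round(4),np.round(g,1))
E
```

```text
time_s: 16.0
tcp_pos: [0.4083, -0.2053, 0.2583]
ee_rot: [-3.138, -0.002, 1.622]
force: [0.4, -1.1, 0.7]
finger_gap: 0.0928
16.0 [ 0.4083 -0.2053  0.2583] [-3.138e+00 -2.000e-03  1.622e+00] [ 0.4 -1.1  0.7] 0.0928 [-0.57  0.14  1.83 -0.    1.18 -0.62]
move [-3.59, 0.11, 3.92] [-0.06, -0.02, -0.07]
sweet_jar 0.56 [253 241  58  65] [ 0.4147 -0.2998] [-0.6 13.1]
disc_jar 0.68 [264 127  54  52] [ 0.4189 -0.1505] [0.9 4.1]
```

View pics/w9.png

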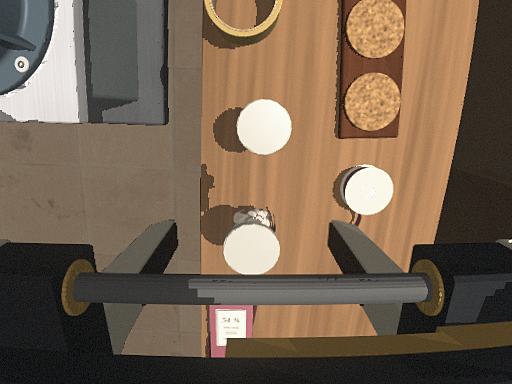

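The wrist view shows the sweet jar lid at (251,247), the disc jar lid at (264,127), coaster 4 at (373,101) and coaster 3 at (375,27), all clear.

```bash
python3 - <<'E'
from h import *
r=shot("wrist")
for n,u,z in(("sweet",(251,247),.107),("disc",(264,127),.087),("c4",(373,101),.017),("c3",(375,27),.017)): print(n,ray(r,u,z).round(4))
x=ray(r,(251,247),.107); to([*x,.17],1.627)
E
```

```text
sweet [ 0.4093 -0.2884]
disc [ 0.4175 -0.1491]
c4 [ 0.5659 -0.1097]
c3 [ 0.5569 -0.0162]
move [-3.4, -0.11, 3.54] [-0.04, -0.03, -0.07]
```

```bash
python3 -m handwheel '[{"claw":1,"xyz":[-1.5,0,0.3],"rotation":[0,0,0]},{"claw":1,"xyz":[-2.8,0,0.8],"rotation":[0,0,0]},{"claw":1,"xyz":[-2.8,0,0.8],"rotation":[0,0,0]},{"claw":1,"xyz":[-2.8,0,0.8],"rotation":[0,0,0]},{"claw":1,"xyz":[-2.8,0,0.8],"rotation":[0,0,0]}]'
python3 - <<'E'
from h import *
st(); r=shot("wrist","w10")
for n in("sweet_jar","disc_jar"):
    for d in vision.outline_of("wrist",n):
        q=np.array(d["rect"]); x,f,g=fit([(r,q)],n,ray(r,q[:2],.05)); print(n,round(float(d["p"]),2),q.astype(int),x.round(4),np.round(g,1),ray(r,q[:2],H[n][-1][0]).round(4))
h=cv2.cvtColor(r["image"],cv2.COLOR_RGB2HSV); m=cv2.inRange(h,(0,0,170),(180,60,255))
n,l,s,c=cv2.connectedComponentsWithStats(m)
for i in range(1,n):
    if s[i,4]>800: print(s[i],c[i].round(),ray(r,c[i],.107).round(4),ray(r,c[i],.087).round(4))
E
```

```text
time_s: 16.7
tcp_pos: [0.4121, -0.2722, 0.2385]
ee_rot: [-3.138, -0.003, 1.621]
force: [-0.0, 0.5, -0.1]
finger_gap: 0.0932
16.7 [ 0.4121 -0.2722  0.2385] [-3.138e+00 -3.000e-03  1.621e+00] [-0.   0.5 -0.1] 0.0932 [-0.68  0.23  1.77 -0.    1.15 -0.73]
sweet_jar 0.66 [251 196  66  68] [ 0.4122 -0.2965] [-2.1  8.9] [ 0.4117 -0.287 ]
sweet_jar 0.29 [266  62  58  60] [ 0.4192 -0.1533] [14.1 18.1] [ 0.4192 -0.154 ]
disc_jar 0.93 [265  63  60  64] [ 0.4192 -0.1499] [1.1 4. ] [ 0.4193 -0.1511]
[   0    0   66   75 4003] [35. 41.] [ 0.1897 -0.1388] [ 0.175  -0.1347]
[ 234   30   61   64 3016] [264.  62.] [ 0.4174 -0.153 ] [ 0.4179 -0.1499]
[ 353  119   53   54 2203] [379. 145.] [ 0.5396 -0.2261] [ 0.5483 -0.2278]
[ 241  167   42   65 1903] [261. 200.] [ 0.4219 -0.2912] [ 0.4228 -0.2973]
```

```bash
python3 -c "
import cv2
i=cv2.imread('pics/w10.png')[20:260,180:340]; cv2.imwrite('pics/w10c.png',cv2.resize(i,None,fx=2,fy=2))"
```

```text
(no output)
```

View pics/w10c.png

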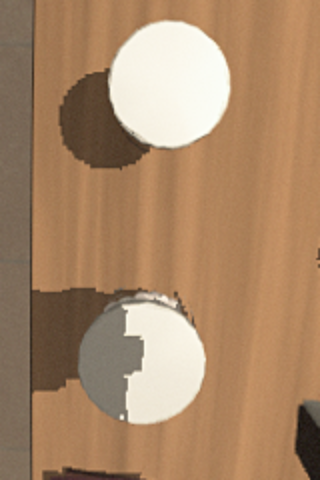

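The crop shows the sweet jar's lid centred at (251,201) in full pixels and the disc jar's at (265,62).

```bash
python3 - <<'E'
from h import *
r=shot("wrist"); x=ray(r,(250.8,201),.107); print(x, ray(r,(265,62),.087)); to([*x,.055],1.627)
E
```

```text
[ 0.41128788 -0.29301223] [ 0.41866046 -0.15060773]
move [-0.83, -0.04, 7.35] [-0.03, -0.02, -0.06]
```

```bash
python3 -m handwheel '[{"claw":1,"xyz":[-0.85,0,0.5],"rotation":[0,0,0]},{"claw":1,"xyz":[-0.85,0,1.5],"rotation":[0,0,0]},{"claw":1,"xyz":[-0.85,0,3],"rotation":[0,0,0]},{"claw":1,"xyz":[-0.85,0,4.5],"rotation":[0,0,0]},{"claw":1,"xyz":[-0.85,0,6],"rotation":[0,0,0]},{"claw":1,"xyz":[-0.85,0,7],"rotation":[0,0,0]},{"claw":1,"xyz":[-0.85,0,7.35],"rotation":[0,0,0]},{"claw":1,"xyz":[-0.85,0,7.35],"rotation":[0,0,0]}]' 35
python3 -m handwheel '[{"claw":0.6,"xyz":[0,0,0],"rotation":[0,0,0]},{"claw":0.6,"xyz":[0,0,0],"rotation":[0,0,0]},{"claw":0.6,"xyz":[0,0,0],"rotation":[0,0,0]},{"claw":0.6,"xyz":[0,0,0],"rotation":[0,0,0]},{"claw":0.6,"xyz":[0,0,0],"rotation":[0,0,0]},{"claw":0.6,"xyz":[0,0,0],"rotation":[0,0,0]}]' 35
python3 -m handwheel '[{"claw":0.6,"xyz":[0,0,-0.2],"rotation":[0,0,0]},{"claw":0.6,"xyz":[0,0,-1],"rotation":[0,0,0]},{"claw":0.6,"xyz":[0,0,-2],"rotation":[0,0,0]},{"claw":0.6,"xyz":[0,0,-3.2],"rotation":[0,0,0]},{"claw":0.6,"xyz":[0,0,-4.4],"rotation":[0,0,0]},{"claw":0.6,"xyz":[0,0,-5.4],"rotation":[0,0,0]},{"claw":0.6,"xyz":[0,0,-5.4],"rotation":[0,0,0]},{"claw":0.6,"xyz":[0,0,-5.4],"rotation":[0,0,0]}]'
python3 - <<'E'
from h import *
st(); r=shot("wrist","w11"); to([.551,.078,.19],1.627)
E
```

```text
time_s: 17.7
tcp_pos: [0.4122, -0.2932, 0.0547]
ee_rot: [-3.137, -0.003, 1.621]
force: [-0.6, -0.2, 0.0]
finger_gap: 0.0927
time_s: 18.3
tcp_pos: [0.4123, -0.2934, 0.0554]
ee_rot: [-3.138, -0.003, 1.621]
force: [-2.8, 0.4, 6.6]
finger_gap: 0.0684
time_s: 19.1
tcp_pos: [0.4126, -0.2935, 0.1899]
ee_rot: [-3.138, -0.003, 1.621]
force: [-0.0, -0.6, -3.7]
finger_gap: 0.0682
19.1 [ 0.4126 -0.2935  0.1899] [-3.138e+00 -3.000e-03  1.621e+00] [-0.  -0.6 -3.7] 0.0682 [-0.71  0.31  1.79 -0.    1.05 -0.76]
move [14.55, 6.29, -0.01] [-0.05, -0.04, -0.06]
```

View pics/w11.png

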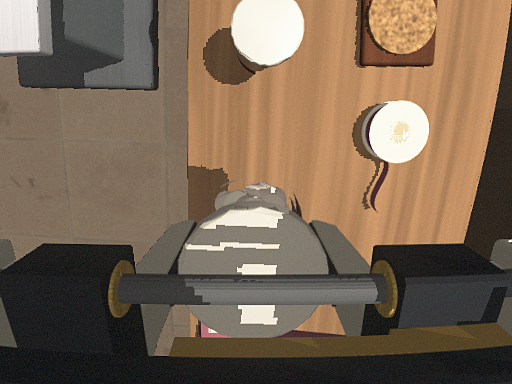

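The wrist view shows the sweet jar held, its lid centred at about (254,271). I'll work out its offset in the grip along the free axis.

```bash
python3 - <<'E'
from h import *
r=shot("wrist"); T=tcp(); z=T[2,3]-.055+.107
for v in (203,338,271): print((ray(r,(254,v),z)-T[:2,3]).round(4))
E
python3 -m handwheel '[{"claw":0.6,"xyz":[1.2,0.6,-0.2],"rotation":[0,0,0]},{"claw":0.6,"xyz":[2.6,1.2,-0.2],"rotation":[0,0,0]},{"claw":0.6,"xyz":[4.2,1.9,-0.2],"rotation":[0,0,0]},{"claw":0.6,"xyz":[5.8,2.6,-0.2],"rotation":[0,0,0]},{"claw":0.6,"xyz":[7.4,3.3,-0.2],"rotation":[0,0,0]},{"claw":0.6,"xyz":[9,4,-0.2],"rotation":[0,0,0]},{"claw":0.6,"xyz":[10.4,4.6,-0.2],"rotation":[0,0,0]},{"claw":0.6,"xyz":[11,5,-0.2],"rotation":[0,0,0]}]'
python3 -m handwheel '[{"claw":0.6,"xyz":[0,0,0],"rotation":[0,0,0]},{"claw":0.6,"xyz":[0,0,0],"rotation":[0,0,0]}]'
python3 - <<'E'
from h import *
st(); to([.551,.0785,.19],1.627)
E
```

```text
[-0.0004  0.0357]
[ 0.0031 -0.0322]
[0.0012 0.0044]
time_s: 20.0
tcp_pos: [0.5231, -0.0095, 0.1929]
ee_rot: [-3.134, -0.005, 1.623]
force: [0.7, -0.1, -2.4]
finger_gap: 0.0685
time_s: 20.2
tcp_pos: [0.5223, -0.0093, 0.1915]
ee_rot: [-3.131, -0.006, 1.624]
force: [0.4, 0.0, -2.6]
finger_gap: 0.0684
20.2 [ 0.5223 -0.0093  0.1915] [-3.131 -0.006  1.624] [ 0.4  0.  -2.6] 0.0684 [-0.11  0.34  1.74  0.    1.07 -0.16]
move [3.45, 1.33, 0.07] [-0.1, -0.05, -0.03]
```

```bash
python3 -m handwheel '[{"claw":0.6,"xyz":[1.2,0.5,0],"rotation":[-0.1,-0.05,0]},{"claw":0.6,"xyz":[2.4,1,0],"rotation":[-0.1,-0.05,0]},{"claw":0.6,"xyz":[3.35,1.33,0],"rotation":[-0.1,-0.05,0]},{"claw":0.6,"xyz":[3.35,1.33,0],"rotation":[-0.1,-0.05,0]},{"claw":0.6,"xyz":[3.35,1.33,0],"rotation":[-0.1,-0.05,0]}]'
python3 - <<'E'
from h import *
st(); to([.551,.0765,.074],1.627)
E
```

```text
time_s: 20.7
tcp_pos: [0.5505, 0.0752, 0.1911]
ee_rot: [-3.14, -0.0, 1.624]
force: [-0.1, 0.1, -3.2]
finger_gap: 0.0684
20.7 [0.5505 0.0752 0.1911] [-3.14  -0.     1.624] [-0.1  0.1 -3.2] 0.0684 [ 0.05  0.39  1.67  0.    1.09 -0.  ]
move [0.05, 0.03, 4.68] [-0.01, -0.0, -0.03]
```

```bash
python3 -m handwheel '[{"claw":0.6,"xyz":[0.05,0,1.2],"rotation":[0,0,0]},{"claw":0.6,"xyz":[0.05,0,2.6],"rotation":[0,0,0]},{"claw":0.6,"xyz":[0.05,0,3.8],"rotation":[0,0,0]},{"claw":0.6,"xyz":[0.05,0,4.4],"rotation":[0,0,0]},{"claw":0.6,"xyz":[0.05,0,4.6],"rotation":[0,0,0]},{"claw":0.6,"xyz":[0.05,0,4.68],"rotation":[0,0,0]},{"claw":0.6,"xyz":[0.05,0,4.72],"rotation":[0,0,0]},{"claw":0.6,"xyz":[0.05,0,4.72],"rotation":[0,0,0]}]'
```

```text
time_s: 21.5
tcp_pos: [0.5507, 0.0761, 0.0739]
ee_rot: [-3.141, 0.0, 1.624]
force: [0.3, 0.6, -3.2]
finger_gap: 0.0686
```

```bash
python3 -m handwheel '[{"claw":0.6,"xyz":[0,0,0.03],"rotation":[0,0,0]},{"claw":0.6,"xyz":[0,0,0.06],"rotation":[0,0,0]},{"claw":0.6,"xyz":[0,0,0.08],"rotation":[0,0,0]},{"claw":0.6,"xyz":[0,0,0.08],"rotation":[0,0,0]}]'
```

```text
time_s: 21.9
tcp_pos: [0.5509, 0.0761, 0.0724]
ee_rot: [3.141, 0.0, 1.624]
force: [-1.5, -1.0, 4.0]
finger_gap: 0.0684
```

Contact. Release, then retreat straight up and over towards the disc jar.

```bash
python3 -m handwheel '[{"claw":0.77,"xyz":[0,0,0],"rotation":[0,0,0]},{"claw":0.85,"xyz":[0,0,0],"rotation":[0,0,0]},{"claw":1,"xyz":[0,0,0],"rotation":[0,0,0]},{"claw":1,"xyz":[0,0,0],"rotation":[0,0,0]},{"claw":1,"xyz":[0,0,0],"rotation":[0,0,0]}]'
python3 -m handwheel '[{"claw":1,"xyz":[0,0,-1],"rotation":[0,0,0]},{"claw":1,"xyz":[0,0,-2.5],"rotation":[0,0,0]},{"claw":1,"xyz":[0,0,-4.2],"rotation":[0,0,0]},{"claw":1,"xyz":[0,0,-6],"rotation":[0,0,0]},{"claw":1,"xyz":[-1,-0.6,-6],"rotation":[0,0,0]},{"claw":1,"xyz":[-2.5,-1.6,-6],"rotation":[0,0,0]},{"claw":1,"xyz":[-2.5,-1.6,-6],"rotation":[0,0,0]}]'
python3 - <<'E'
from h import *
st(); to([.4187,-.1506,.22],1.627)
E
```

```text
time_s: 22.4
tcp_pos: [0.5509, 0.0762, 0.0723]
ee_rot: [3.141, 0.0, 1.624]
force: [-0.2, -0.3, -0.5]
finger_gap: 0.0923
time_s: 23.1
tcp_pos: [0.5125, 0.009, 0.2226]
ee_rot: [-3.142, 0.001, 1.622]
force: [0.3, 0.6, 0.2]
finger_gap: 0.0931
23.1 [0.5125 0.009  0.2226] [-3.142e+00  1.000e-03  1.622e+00] [0.3 0.6 0.2] 0.0931 [-0.07  0.28  1.74 -0.    1.12 -0.12]
move [-6.18, -4.07, 0.11] [-0.0, 0.01, -0.05]
```

```bash
python3 -m handwheel '[{"claw":1,"xyz":[-1.5,-1,0],"rotation":[0,0,0]},{"claw":1,"xyz":[-3,-2,0],"rotation":[0,0,0]},{"claw":1,"xyz":[-4.6,-3,0],"rotation":[0,0,0]},{"claw":1,"xyz":[-5.8,-3.8,0],"rotation":[0,0,0]},{"claw":1,"xyz":[-6.18,-4.07,0.1],"rotation":[0,0,0]},{"claw":1,"xyz":[-6.18,-4.07,0.1],"rotation":[0,0,0]},{"claw":1,"xyz":[-6.18,-4.07,0.1],"rotation":[0,0,0]}]'
python3 - <<'E'
from h import *
st(); r=shot("wrist")
h=cv2.cvtColor(r["image"],cv2.COLOR_RGB2HSV); m=cv2.inRange(h,(0,0,110),(180,70,255)); m[260:]=0
n,l,s,c=cv2.connectedComponentsWithStats(m)
for i in range(1,n):
    if s[i,4]>800: print(s[i],c[i].round())
for d in vision.outline_of("wrist","disc_jar"):
    q=np.array(d["rect"]); x,f,g=fit([(r,q)],"disc_jar",ray(r,q[:2],.05)); print(round(float(d["p"]),2),q.astype(int),x.round(4),g.round(1),ray(r,q[:2],.087).round(4))
to([.4187,-.151,.040],1.627)
E
```

```text
time_s: 23.8
tcp_pos: [0.4193, -0.1498, 0.2202]
ee_rot: [3.142, 0.0, 1.622]
force: [0.7, 0.8, 0.3]
finger_gap: 0.0927
23.8 [ 0.4193 -0.1498  0.2202] [3.142 0.    1.622] [0.7 0.8 0.3] 0.0927 [-0.45  0.16  1.91 -0.    1.08 -0.5 ]
[   0    0   23  112 1806] [ 9. 49.]
[   0    0   68  165 7132] [38. 93.]
[ 117    0   33   99 1029] [136.  38.]
[   0    0  187  244 6434] [105. 164.]
[ 221  152   60   58 2692] [251. 180.]
[ 333  207   57   45 1165] [368. 226.]
0.69 [251 182  58  56] [ 0.4195 -0.1568] [ 0.8 11.4] [ 0.4192 -0.1504]
0.51 [375   9  55  18] [0.5382 0.0318] [31.8 68. ] [0.5272 0.0237]
move [-0.05, -0.03, 7.21] [0.0, 0.01, -0.04]
```

```bash
python3 -m handwheel '[{"claw":1,"xyz":[-0.08,0,0.8],"rotation":[0,0,0]},{"claw":1,"xyz":[-0.08,0,2],"rotation":[0,0,0]},{"claw":1,"xyz":[-0.08,0,3.5],"rotation":[0,0,0]},{"claw":1,"xyz":[-0.08,0,5],"rotation":[0,0,0]},{"claw":1,"xyz":[-0.08,0,6.3],"rotation":[0,0,0]},{"claw":1,"xyz":[-0.08,0,7],"rotation":[0,0,0]},{"claw":1,"xyz":[-0.08,0,7.2],"rotation":[0,0,0]},{"claw":1,"xyz":[-0.08,0,7.2],"rotation":[0,0,0]}]' 35
python3 -m handwheel '[{"claw":0.55,"xyz":[0,0,0],"rotation":[0,0,0]},{"claw":0.55,"xyz":[0,0,0],"rotation":[0,0,0]},{"claw":0.55,"xyz":[0,0,0],"rotation":[0,0,0]},{"claw":0.55,"xyz":[0,0,0],"rotation":[0,0,0]},{"claw":0.55,"xyz":[0,0,0],"rotation":[0,0,0]},{"claw":0.55,"xyz":[0,0,0],"rotation":[0,0,0]},{"claw":0.55,"xyz":[0,0,0],"rotation":[0,0,0]}]' 35
python3 -m handwheel '[{"claw":0.55,"xyz":[0,0,-0.2],"rotation":[0,0,0]},{"claw":0.55,"xyz":[0,0,-1],"rotation":[0,0,0]},{"claw":0.55,"xyz":[0,0,-2],"rotation":[0,0,0]},{"claw":0.55,"xyz":[0,0,-3.2],"rotation":[0,0,0]},{"claw":0.55,"xyz":[0,0,-4.4],"rotation":[0,0,0]},{"claw":0.55,"xyz":[0,0,-4.8],"rotation":[0,0,0]},{"claw":0.55,"xyz":[0,0,-4.8],"rotation":[0,0,0]}]'
python3 - <<'E'
from h import *
st(); r=shot("wrist","w12"); T=tcp()
for d in vision.outline_of("wrist","disc_jar")[:2]:
    q=np.array(d["rect"]); print(round(float(d["p"]),2),q.astype(int),(ray(r,q[:2],T[2,3]-.04+.087)-T[:2,3]).round(4))
for z in (.087,): 
    u=proj(r,[T[0,3],T[1,3],T[2,3]+.047]); print(u)
to([.558,-.0165,.17],1.627)
E
```

```text
time_s: 24.7
tcp_pos: [0.4198, -0.151, 0.04]
ee_rot: [-3.141, 0.0, 1.624]
force: [0.4, -0.6, -0.5]
finger_gap: 0.093
time_s: 25.4
tcp_pos: [0.4198, -0.1511, 0.0403]
ee_rot: [-3.141, 0.0, 1.624]
force: [-2.7, -0.4, 6.3]
finger_gap: 0.0625
time_s: 26.1
tcp_pos: [0.4203, -0.1513, 0.161]
ee_rot: [3.14, 0.001, 1.624]
force: [-0.1, -0.7, -2.8]
finger_gap: 0.0626
26.1 [ 0.4203 -0.1513  0.161 ] [3.140e+00 1.000e-03 1.624e+00] [-0.1 -0.7 -2.8] 0.0626 [-0.45  0.24  1.97 -0.    0.93 -0.5 ]
0.91 [254 255 130 139] [0.0014 0.0089]
[[250.49532753 272.49104082]]
move [5.07, 5.83, -0.44] [-0.02, -0.0, -0.03]
```

View pics/w12.png

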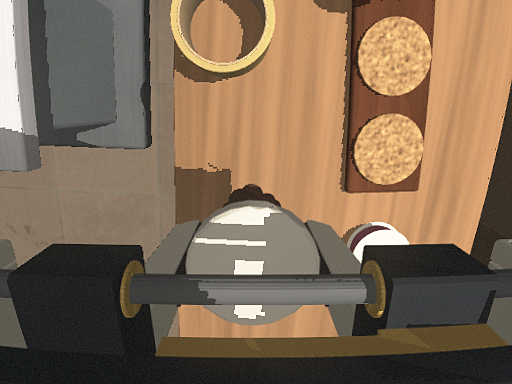

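The wrist view shows the disc jar held, its lid centred about 3 mm ahead of the tool axis. Coaster 4 is at (389,149) and coaster 3 at (395,56).

```bash
python3 - <<'E'
from h import *
r=shot("wrist"); print(ray(r,(389.5,149),.017).round(4),ray(r,(395,56),.017).round(4))
E
python3 -m handwheel '[{"claw":0.55,"xyz":[0.9,1,-0.4],"rotation":[0,0,0]},{"claw":0.55,"xyz":[2,2.3,-0.4],"rotation":[0,0,0]},{"claw":0.55,"xyz":[3.1,3.6,-0.4],"rotation":[0,0,0]},{"claw":0.55,"xyz":[4.2,4.8,-0.4],"rotation":[0,0,0]},{"claw":0.55,"xyz":[4.9,5.6,-0.4],"rotation":[0,0,0]},{"claw":0.55,"xyz":[5.05,5.8,-0.4],"rotation":[0,0,0]},{"claw":0.55,"xyz":[5.05,5.8,-0.4],"rotation":[0,0,0]},{"claw":0.55,"xyz":[5.05,5.8,-0.4],"rotation":[0,0,0]}]'
python3 - <<'E'
from h import *
st(); to([.558,-.0175,.059],1.627)
E
```

```text
[ 0.5641 -0.109 ] [ 0.5553 -0.0156]
time_s: 27.05
tcp_pos: [0.5562, -0.0176, 0.1677]
ee_rot: [-3.137, -0.001, 1.624]
force: [0.6, -0.3, -2.6]
finger_gap: 0.0627
27.05 [ 0.5562 -0.0176  0.1677] [-3.137e+00 -1.000e-03  1.624e+00] [ 0.6 -0.3 -2.6] 0.0627 [-0.12  0.42  1.68  0.    1.04 -0.17]
move [-0.0, 0.09, 4.35] [-0.04, -0.01, -0.03]
```

```bash
python3 -m handwheel '[{"claw":0.55,"xyz":[0,0.04,1],"rotation":[-0.04,0,0]},{"claw":0.55,"xyz":[0,0.04,2.3],"rotation":[-0.04,0,0]},{"claw":0.55,"xyz":[0,0.04,3.5],"rotation":[-0.04,0,0]},{"claw":0.55,"xyz":[0,0.04,4.1],"rotation":[-0.04,0,0]},{"claw":0.55,"xyz":[0,0.04,4.3],"rotation":[-0.04,0,0]},{"claw":0.55,"xyz":[0,0.04,4.37],"rotation":[-0.04,0,0]},{"claw":0.55,"xyz":[0,0.04,4.42],"rotation":[-0.04,0,0]},{"claw":0.55,"xyz":[0,0.04,4.42],"rotation":[-0.04,0,0]}]'
```

```text
time_s: 27.85
tcp_pos: [0.5571, -0.0177, 0.058]
ee_rot: [3.141, -0.001, 1.623]
force: [0.3, -0.4, -1.9]
finger_gap: 0.0625
```

```bash
python3 -m handwheel '[{"claw":0.55,"xyz":[0,0,0.03],"rotation":[0,0,0]},{"claw":0.55,"xyz":[0,0,0.05],"rotation":[0,0,0]},{"claw":0.55,"xyz":[0,0,0.05],"rotation":[0,0,0]}]'
python3 -m handwheel '[{"claw":0.7,"xyz":[0,0,0],"rotation":[0,0,0]},{"claw":0.8,"xyz":[0,0,0],"rotation":[0,0,0]},{"claw":1,"xyz":[0,0,0],"rotation":[0,0,0]},{"claw":1,"xyz":[0,0,0],"rotation":[0,0,0]},{"claw":1,"xyz":[0,0,0],"rotation":[0,0,0]}]'
python3 -m handwheel '[{"claw":1,"xyz":[0,0,-1],"rotation":[0,0,0]},{"claw":1,"xyz":[0,0,-2.5],"rotation":[0,0,0]},{"claw":1,"xyz":[0,0,-4.2],"rotation":[0,0,0]},{"claw":1,"xyz":[0,0,-6],"rotation":[0,0,0]},{"claw":1,"xyz":[0,0,-6.8],"rotation":[0,0,0]},{"claw":1,"xyz":[0,0,-6.8],"rotation":[0,0,0]},{"claw":1,"xyz":[0,0,-6.8],"rotation":[0,0,0]}]'
python3 - <<'E'
from h import *
st(); to([.402,.149,.24],1.627)
E
```

```text
time_s: 28.15
tcp_pos: [0.5574, -0.0177, 0.0573]
ee_rot: [3.14, -0.001, 1.623]
force: [-1.5, 0.1, 1.5]
finger_gap: 0.0627
time_s: 28.65
tcp_pos: [0.5574, -0.0177, 0.0573]
ee_rot: [3.14, -0.001, 1.624]
force: [0.2, 0.1, -0.1]
finger_gap: 0.0912
time_s: 29.35
tcp_pos: [0.5568, -0.0178, 0.2266]
ee_rot: [3.14, -0.001, 1.624]
force: [-0.3, -0.2, -0.0]
finger_gap: 0.0929
29.35 [ 0.5568 -0.0178  0.2266] [ 3.140e+00 -1.000e-03  1.624e+00] [-0.3 -0.2 -0. ] 0.0929 [-0.12  0.35  1.62  0.    1.16 -0.17]
move [6.99, -5.83, -0.54] [0.01, -0.01, -0.03]
```

```bash
python3 -m handwheel '[{"claw":1,"xyz":[0.3,-1.5,-0.5],"rotation":[0,0,0]},{"claw":1,"xyz":[1,-3.2,-0.5],"rotation":[0,0,0]},{"claw":1,"xyz":[2.2,-4.6,-0.5],"rotation":[0,0,0]},{"claw":1,"xyz":[3.8,-5.5,-0.5],"rotation":[0,0,0]},{"claw":1,"xyz":[5.4,-5.8,-0.5],"rotation":[0,0,0]},{"claw":1,"xyz":[7,-5.8,-0.5],"rotation":[0,0,0]},{"claw":1,"xyz":[7,-5.8,-0.5],"rotation":[0,0,0]},{"claw":1,"xyz":[7,-5.8,-0.5],"rotation":[0,0,0]}]'
python3 - <<'E'
from h import *
st(); r=shot("wrist","w13")
for n in("pastille_tin",):
  for d in vision.outline_of("wrist",n):
    q=np.array(d["rect"]); x,f,g=fit([(r,q)],n,ray(r,q[:2],.02)); print(n,round(float(d["p"]),2),q.astype(int),x.round(4),g.round(1),ray(r,q[:2],.036).round(4))
to([.402,.149,.0125],1.627)
E
```

```text
time_s: 30.15
tcp_pos: [0.402, 0.1496, 0.2376]
ee_rot: [-3.14, 0.0, 1.626]
force: [-0.2, -0.9, -0.2]
finger_gap: 0.0929
30.15 [0.402  0.1496 0.2376] [-3.14   0.     1.626] [-0.2 -0.9 -0.2] 0.0929 [0.25 0.1  1.92 0.   1.12 0.19]
pastille_tin 0.84 [256 167  53  56] [0.4074 0.1503] [ 1.8 -0.2] [0.4073 0.1524]
move [0.02, -0.02, 9.02] [-0.0, -0.0, -0.04]
```

View pics/w13.png

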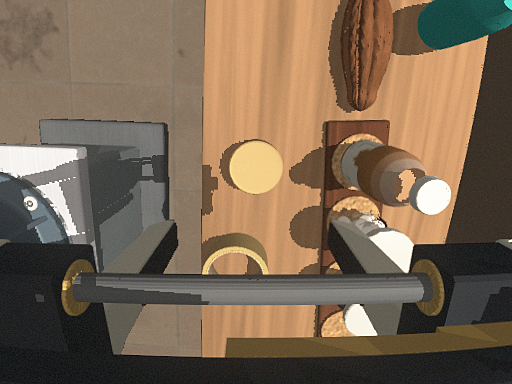

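The wrist view shows the tin at (256,167) with free space in the jaw direction, and the bottle upright on coaster 1. Descend onto the tin.

```bash
python3 -m handwheel '[{"claw":1,"xyz":[0.02,0.1,1.5],"rotation":[0,0,0]},{"claw":1,"xyz":[0.02,0.1,3.2],"rotation":[0,0,0]},{"claw":1,"xyz":[0.02,0.1,4.9],"rotation":[0,0,0]},{"claw":1,"xyz":[0.02,0.1,6.6],"rotation":[0,0,0]},{"claw":1,"xyz":[0.02,0.1,7.9],"rotation":[0,0,0]},{"claw":1,"xyz":[0.02,0.1,8.6],"rotation":[0,0,0]},{"claw":1,"xyz":[0.02,0.1,8.9],"rotation":[0,0,0]},{"claw":1,"xyz":[0.02,0.1,9],"rotation":[0,0,0]}]' 30
python3 -m handwheel '[{"claw":0.6,"xyz":[0,0,0],"rotation":[0,0,0]},{"claw":0.6,"xyz":[0,0,0],"rotation":[0,0,0]},{"claw":0.6,"xyz":[0,0,0],"rotation":[0,0,0]},{"claw":0.6,"xyz":[0,0,0],"rotation":[0,0,0]},{"claw":0.6,"xyz":[0,0,0],"rotation":[0,0,0]},{"claw":0.6,"xyz":[0,0,0],"rotation":[0,0,0]}]' 30
python3 -m handwheel '[{"claw":0.6,"xyz":[0,0,-0.2],"rotation":[0,0,0]},{"claw":0.6,"xyz":[0,0,-1],"rotation":[0,0,0]},{"claw":0.6,"xyz":[0,0,-2.2],"rotation":[0,0,0]},{"claw":0.6,"xyz":[0,0,-3.6],"rotation":[0,0,0]},{"claw":0.6,"xyz":[0,0,-5],"rotation":[0,0,0]},{"claw":0.6,"xyz":[0,0,-6],"rotation":[0,0,0]},{"claw":0.6,"xyz":[0,0,-6],"rotation":[0,0,0]},{"claw":0.6,"xyz":[0,0,-6],"rotation":[0,0,0]}]'
python3 - <<'E'
from h import *
st(); r=shot("wrist","w14"); T=tcp()
for d in vision.outline_of("wrist","pastille_tin")[:2]:
    q=np.array(d["rect"]); print(round(float(d["p"]),2),q.astype(int),(ray(r,q[:2],T[2,3]-.0125+.036)-T[:2,3]).round(4))
print(proj(r,[T[0,3],T[1,3],T[2,3]+.0235]))
to([.565,-.110,.162],1.627)
E
```

```text
time_s: 31.05
tcp_pos: [0.4048, 0.1484, 0.0126]
ee_rot: [-3.14, 0.0, 1.622]
force: [0.4, -0.6, -0.2]
finger_gap: 0.0932
time_s: 31.65
tcp_pos: [0.4053, 0.1485, 0.0132]
ee_rot: [-3.141, -0.0, 1.622]
force: [-0.1, -2.4, 7.8]
finger_gap: 0.0692
time_s: 32.45
tcp_pos: [0.4051, 0.1485, 0.1632]
ee_rot: [3.142, -0.0, 1.622]
force: [-0.1, 0.0, -1.3]
finger_gap: 0.0693
32.45 [0.4051 0.1485 0.1632] [ 3.142 -0.     1.622] [-0.1  0.  -1.3] 0.0693 [0.24 0.21 2.   0.   0.93 0.19]
0.55 [251 222 128 104] [-0.0004  0.0162]
[[251.0271686  250.44051812]]
move [-10.65, 5.88, -0.0] [-0.02, 0.0, -0.05]
```

View pics/w14.png

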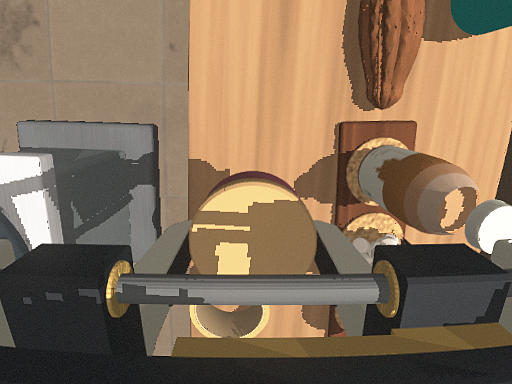

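The wrist view shows the tin held, its lid about 3 mm ahead of the tool axis. On to coaster 4.

```bash
python3 -m handwheel '[{"claw":0.6,"xyz":[-1.2,0.4,0],"rotation":[0,0,0]},{"claw":0.6,"xyz":[-2.8,1,0],"rotation":[0,0,0]},{"claw":0.6,"xyz":[-4.4,1.8,0],"rotation":[0,0,0]},{"claw":0.6,"xyz":[-6,2.8,0],"rotation":[0,0,0]},{"claw":0.6,"xyz":[-7.6,3.8,0],"rotation":[0,0,0]},{"claw":0.6,"xyz":[-9.2,4.8,0],"rotation":[0,0,0]},{"claw":0.6,"xyz":[-10.4,5.6,0],"rotation":[0,0,0]},{"claw":0.6,"xyz":[-10.75,5.87,0],"rotation":[0,0,0]}]'
python3 -m handwheel '[{"claw":0.6,"xyz":[0,0,0],"rotation":[0,0,0]},{"claw":0.6,"xyz":[0,0,0],"rotation":[0,0,0]}]'
python3 - <<'E'
from h import *
st(); to([.5645,-.113,.033],1.627)
E
```

```text
time_s: 33.35
tcp_pos: [0.5656, -0.1152, 0.1601]
ee_rot: [-3.137, 0.0, 1.62]
force: [-0.1, 0.9, -1.3]
finger_gap: 0.0693
time_s: 33.55
tcp_pos: [0.5646, -0.1143, 0.1588]
ee_rot: [-3.135, -0.001, 1.62]
force: [0.2, -0.6, -0.5]
finger_gap: 0.0695
33.55 [ 0.5646 -0.1143  0.1588] [-3.135e+00 -1.000e-03  1.620e+00] [ 0.2 -0.6 -0.5] 0.0695 [-0.28  0.47  1.64 -0.    1.04 -0.33]
move [0.05, 0.03, 5.03] [-0.06, -0.01, -0.07]
```

```bash
python3 -m handwheel '[{"claw":0.6,"xyz":[0.05,0,1],"rotation":[-0.06,0,0]},{"claw":0.6,"xyz":[0.05,0,2.3],"rotation":[-0.06,0,0]},{"claw":0.6,"xyz":[0.05,0,3.6],"rotation":[-0.06,0,0]},{"claw":0.6,"xyz":[0.05,0,4.5],"rotation":[-0.06,0,0]},{"claw":0.6,"xyz":[0.05,0,4.9],"rotation":[-0.06,0,0]},{"claw":0.6,"xyz":[0.05,0,5.03],"rotation":[-0.06,0,0]},{"claw":0.6,"xyz":[0.05,0,5.1],"rotation":[-0.06,0,0]},{"claw":0.6,"xyz":[0.05,0,5.1],"rotation":[-0.06,0,0]}]'
```

```text
time_s: 34.35
tcp_pos: [0.5642, -0.1129, 0.0322]
ee_rot: [3.141, -0.0, 1.62]
force: [-0.7, 0.1, -1.5]
finger_gap: 0.069
```

```bash
python3 -m handwheel '[{"claw":0.6,"xyz":[0,0,0.03],"rotation":[0,0,0]},{"claw":0.6,"xyz":[0,0,0.06],"rotation":[0,0,0]},{"claw":0.6,"xyz":[0,0,0.08],"rotation":[0,0,0]},{"claw":0.6,"xyz":[0,0,0.09],"rotation":[0,0,0]},{"claw":0.6,"xyz":[0,0,0.09],"rotation":[0,0,0]}]'
python3 -m handwheel '[{"claw":0.77,"xyz":[0,0,0],"rotation":[0,0,0]},{"claw":0.87,"xyz":[0,0,0],"rotation":[0,0,0]},{"claw":1,"xyz":[0,0,0],"rotation":[0,0,0]},{"claw":1,"xyz":[0,0,0],"rotation":[0,0,0]},{"claw":1,"xyz":[0,0,0],"rotation":[0,0,0]}]'
python3 -m handwheel '[{"claw":1,"xyz":[0,0,-1],"rotation":[0,0,0]},{"claw":1,"xyz":[0,0,-2.5],"rotation":[0,0,0]},{"claw":1,"xyz":[0,0,-4.2],"rotation":[0,0,0]},{"claw":1,"xyz":[0,0,-6],"rotation":[0,0,0]},{"claw":1,"xyz":[0,0,-8],"rotation":[0,0,0]},{"claw":1,"xyz":[0,0,-9],"rotation":[0,0,0]},{"claw":1,"xyz":[0,0,-9],"rotation":[0,0,0]}]'
python3 -m handwheel '[{"claw":1,"xyz":[0,-1.5,0],"rotation":[0,0,0]},{"claw":1,"xyz":[0,-3,0],"rotation":[0,0,0]},{"claw":1,"xyz":[0,-4.5,0],"rotation":[0,0,0]},{"claw":1,"xyz":[-1,-5.5,0],"rotation":[0,0,0]},{"claw":1,"xyz":[-2.5,-5.5,0],"rotation":[0,0,0]},{"claw":1,"xyz":[-4,-5.5,-1],"rotation":[0,0,0]},{"claw":1,"xyz":[-4,-5.5,-1.5],"rotation":[0,0,0]},{"claw":1,"xyz":[-4,-5.5,-1.5],"rotation":[0,0,0]}]'
python3 - <<'E'
from h import *
st(); C=[(.548,.163),(.551,.078),(.557,-.0153),(.5645,-.110)]
ims=[]
rs={c:shot(c) for c in("wrist","scene","side")}
for c,r in rs.items():
    for n,xy in zip(("juice_bottle","sweet_jar","disc_jar","pastille_tin"),C):
        for d in vision.outline_of(c,n):
            q=np.array(d["rect"]); x,f,g=fit([(r,q)],n,xy,.017)
            if np.hypot(*(x-xy))<.06: print(c,n,round(float(d["p"]),2),(x-xy).round(4),g.round(1))
    if c!="wrist":
        u=proj(r,[.555,.03,.05])[0].astype(int); k=r["image"][max(0,u[1]-75):u[1]+75,max(0,u[0]-100):u[0]+100,::-1]; ims.append(cv2.resize(k,(400,300)))
cv2.imwrite("pics/f.png",np.vstack([np.hstack(ims),np.hstack([cv2.resize(rs["wrist"]["image"][:,:,::-1],(400,300)),ims[0]*0])]))
E
```

```text
time_s: 34.85
tcp_pos: [0.5643, -0.113, 0.0303]
ee_rot: [3.14, -0.0, 1.62]
force: [-0.2, -0.4, 4.0]
finger_gap: 0.0696
time_s: 35.35
tcp_pos: [0.5643, -0.113, 0.0302]
ee_rot: [3.14, -0.0, 1.62]
force: [0.1, 0.3, -0.4]
finger_gap: 0.0926
time_s: 36.05
tcp_pos: [0.5654, -0.1135, 0.2593]
ee_rot: [3.134, 0.002, 1.62]
force: [0.3, -0.2, -0.5]
finger_gap: 0.093
time_s: 36.85
tcp_pos: [0.4328, -0.2205, 0.2963]
ee_rot: [3.133, 0.002, 1.618]
force: [-0.5, -0.2, -0.6]
finger_gap: 0.093
36.85 [ 0.4328 -0.2205  0.2963] [3.133e+00 2.000e-03 1.618e+00] [-0.5 -0.2 -0.6] 0.093 [-0.57  0.15  1.71  0.    1.27 -0.62]
wrist disc_jar 0.69 [ 0.0044 -0.0183] [ 9.4 34.3]
wrist pastille_tin 0.93 [ 0.     -0.0009] [ 1.4 -0. ]
scene juice_bottle 0.7 [-0.0002 -0.0032] [-0.3  2. ]
scene sweet_jar 0.58 [0.0006 0.0002] [-1.   2.4]
scene disc_jar 0.57 [ 0.001 -0.006] [-0.3  6.8]
scene pastille_tin 0.77 [-0.0043  0.0059] [-3.4  0.5]
side juice_bottle 0.7 [-0.001   0.0007] [-1.3  1.7]
side disc_jar 0.54 [ 0.0036 -0.0127] [-3.8  6.1]
side pastille_tin 0.7 [-0.007   0.0029] [ 0.5 -3.9]
```

View pics/f.png

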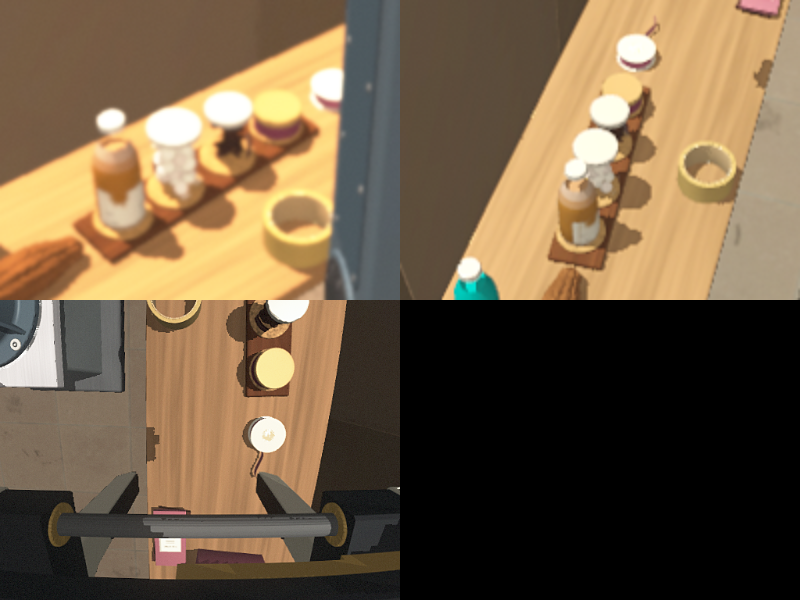

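The mosaic shows all four goods upright on their coasters, in the order bottle, sweet jar, disc jar, tin from the pod end to the ribbon end. The pod and reel are still in place and the arm is clear, so I'm handing in.

```bash
python3 -c "
from cell import ticket
print(ticket.close_job())"
```

```text
the job is handed in; nothing more can be done
None
```

All four goods are standing upright on their coasters, rising from the ribbon roll to the cocoa pod, and I handed the job in at about 37 s of the 115 s. From the ribbon roll (right) to the pod (left) the row is tin on coaster 4, disc jar on 3, sweet jar on 2 and juice bottle on 1.

**What went differently than planned:**
- I tried a 45° tilted grasp on the bottle, but it drove the wrist close to its limits, so I gripped it vertically instead.
- The pads held the bottle slightly above its straight body (57 mm gap instead of 62 mm). It lifted, travelled and set down without slipping.

**Last checks:**
- The last pictures show the row in the right order, with the pod and ribbon roll apparently undisturbed and the gripper clear.
- The bottle, the sweet jar (seen by the scene camera only) and the tin from the wrist camera came out within about 3 mm of the coaster centres I had measured.
- **Tin:** the two fixed cameras put it about 7 mm off, but the wrist camera, with the clearest view, put it within 1 mm.
- **Disc jar:** its fits disagreed at 6 to 18 mm off, but it was partly hidden. When I set it down, its position was within about 3 mm of the coaster centre.
- I had used up my pictures, so I did not take a close overhead look at the centring of the finished row.

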